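# Dry-fit a pier block on its dowel, then turn it over and hold its hole up

## Task

The small square granite pier block lying on the desk has a blind dowel hole in one end only. Find that end by trying it on the upright steel dowel of the base stone: lower the block hole-down over the dowel until it sits flat on the stone. Then take it off, turn it over and finish while still holding it in the gripper, clear of everything, with the hole facing straight up and the middle of the block at least 20 cm above the desk, ready for resin; do not disturb the other things.

Things in the scene. Friction and masses are not known exactly. Their poses are not given: they have to be found in the camera images.
- pier_block: square grey granite block, 48 x 48 mm in section and 62 mm long, edges slightly bevelled, about 0.34 kg, loose. It starts lying on one long side, its long axis at any heading. Its own x axis runs along the length and points out of the end that has the hole; the other end is plain. Origin at the middle of the long face that it lies on at the start; z is up at the start, y across.
- block_mid (a point): the middle of the block, 24 mm above its body origin along its z; axes as the block's
- block_hole (a point): centre of the hole's mouth, in the block's end face, 31 mm from block_mid along the block's x; axes as the block's. The blind hole is round, 20 mm across and 34 mm deep, along the block's length
- base_stone: square grey granite base stone 88 x 88 mm, bedded on a 120 x 120 x 12 mm plywood board and immovable; its flat top is 40 mm above the desk. Origin under its middle at desk height, z up
- dowel_foot (a point): where the steel dowel leaves the middle of the base stone's top, 40 mm above the desk. The dowel is 14 mm across and stands 24 mm straight up from here, so 64 mm above the desk at its tip; axes as the base stone's
- wax_block: pale wax block 30 x 44 x 26 mm high, a loose bystander; origin under its middle
- rubbing_stone: grey-green rubbing stone 41 x 101 x 25 mm high, a loose bystander, long along its y; origin under its middle
- cup_wheel: grey steel grinding cup wheel, 68 mm across and 18 mm high, a loose bystander; origin under its middle
- pigment_jar: dusty glass jar with a screw cap, 47 mm across and 88 mm high, a loose bystander; origin under its middle
- pencil_tin: tin of pencils, 79 x 74 x 195 mm high, a loose bystander; origin under its middle
There are look-alikes about, which are no part of the job. Leave any blue look-alike of the pier_block alone.

How it is judged (in metres and radians):
On the way:
1. the block sits hole-down over the dowel, flat on the base stone (horizontal distance between block_hole and dowel_foot below 0.007 m and z of block_hole in the frame of dowel_foot below 0.004 m and angle between block_hole's own x axis and vertical above 3 rad), for 0.2 s.
At the end, for the whole second after the job is handed in: After sitting hole-down on the base stone (hole within 7 mm of the dowel's axis, mouth within 4 mm of the stone, within 8 degrees of upright), the block is held still in the fingers touching neither stone nor pencil tin, hole up within 0.2 rad, its middle over 0.2 m above the desk (angle between block_hole's own x axis and vertical below 0.2 rad and height (world z) of block_mid above 0.2 m and contact force between pier_block and the fingers above 1 N and contact force between pier_block and base_stone below 0.2 N and contact force between pier_block and pencil_tin below 0.2 N and linear speed of pier_block below 0.03 m/s); the arm keeps its last pose, push and grip.
It fails at once if a bystander is pushed more than 30 mm from its place (distance of any of wax_block, rubbing_stone, cup_wheel, pigment_jar, pencil_tin from where it was at the start of the episode above 0.03 m).
It also fails if it takes over 72 s, if anything falls off the work surface, if the arm or the gripper's body presses on something with over 40 N, if the wrist force passes 120 N, or if a joint passes its speed limit or range.

## Robot

A 6-joint arm with a two-finger parallel gripper is mounted at the origin on the work surface; the furniture and walls round the work are solid. World frame = base frame: x ahead of the robot, y to its left, z up, the work surface at z = 0. Lengths are in m, angles in degrees, forces in N, time in s.
With the tool pointing down it reaches from about 0.3 to 0.75 m from the base axis. Payload 8.5 kg.
Tool frame: the origin (TCP) lies on the centre line of the jaws, within the pads' length; the fingertips stand 22 mm ahead of it and the grasp point (between the pads) lies 3 mm ahead of it (env.tip_reach is the distance from the TCP to the fingertips, in m); y points along the fingers, z is the direction in which the jaws open and shut, and the axes are right-handed (so a half turn about y gives the same grasp; the last joint's range is limited). The gripper opens to 85 mm and grips with 20 to 120 N. Pads are 22 mm wide; open, the fingers measure 114 mm over their backs; the gripper's body (76 mm by 85 mm) begins 54 mm behind the grasp point. The pads swing forward as they close: fully open they stand 13 mm farther back than shut.
Start: joints at [58.195, 21.807, 74.336, -0, 83.858, -12.336], TCP at [0.183, 0.519, 0.232] pointing down, gripper open.
Joint ranges: [-178.18, 178.18], [-50.72, 133.34], [12.68, 142.11], [-81.47, 261.47], [9.98, 163.14], [-165.26, 165.26]. Speed limits (degrees/s): [136.94, 136.94, 180, 180, 180, 180].

## Interface

Orientations are given as a 3x3 rotation matrix whose columns are the frame's x, y, z axes.
In Python, from rig import env, get_image gives the robot as it stands. The module is installed in compiled form; this text tells all that it offers.
- The arm moves only by the tool carry_out, never from a script. Its argument "targets" is a list that holds one entry, the list of rows, each a list of 7 numbers: the closure, from 0 (fully open) to 1 (shut), then the shift along the world's x, y, z in mm, then the turn, a rotation vector about the world's x, y, z in degrees. In form: [[[claw, dx, dy, dz, ax, ay, az], ...]]. A call has 1 to 20 rows; each row is the pose to reach, as a shift and turn from the pose commanded when the call began; what a row does not reach only later rows make up. A row lasts 1/12 s, in which the tool goes at most 41.7 mm and 7.16 degrees, less where a joint would pass 70% of its speed; a pose out of reach is approached as far as the arm can. A call with a gripper value outside its range is refused whole. The fingers move at their own pace and stop on an object; "squeeze" is the grip in N (left out, the last holds). Time passes only in rows, so rows that repeat a pose let the fingers close. It gives the time, the measured TCP pose, the force and the opening at its end, in the units of the state.
- env.observe(): the state, without advancing time (a new reading comes with each control period).
- get_image(name): name is "scene" or "top" or "wrist"; returns a dict with "img" (420x560x3 uint8, red, green, blue), "fx", "fy", "cx", "cy" (pixels), "rvec" (rotation vector, rad) and "tvec" (3), from world to camera coordinates, as OpenCV has them. Camera axes: x right, y down, z forward; pixel columns grow to the right and rows downward; lengths in m; the calibration is good to about 2 mm. The wrist camera is an equidistant fisheye: a pixel r from the principal point sees the ray r / f radians off the axis. A picture is of the moment at which its call begins. There is no depth.
- env.close_job(): hands the job in, once; it reports no verdict.
The state is a dict: "time_s": time; "q": joint angles; "qvel": joint speeds; "joint_efforts": joint torques, N m; "position": TCP position; "tool_rot": TCP orientation; "ft_force": force on the tool from outside, world axes, zero at the start; "wrist_torque": the same for the moment, N m; "grip_width": finger opening in m.
Only numpy, scipy, OpenCV 4.12 (cv2) and the standard library are available. Lean on these libraries where they do the work, as an engineer would, in place of code of your own. Each camera call takes 0.05 s, during which the arm holds its last target.

## Working session

There is one attempt and no reset: what is moved stays moved. The work goes in short steps, Python scripts to look and compute and a tool call to move; the robot and the scene stay as the last step left them, time stands still between calls to the robot, and variables do not carry over. Pictures are saved under pics/ and viewed, and the job is handed in when it is done.

Besides the shell and the picture viewer there is one more tool, called after "Call:" as a command line: name --argument value ..., lists and objects as JSON in quotes. carry_out: Moves the arm, as the interface text tells. Its arguments: {"type":"object","properties":{"targets":{"type":"array"},"squeeze":{"type":"number"}},"required":["targets"]}

```bash
mkdir -p pics; cat > h.py <<'E'
import numpy as np,cv2
from rig import env,get_image
np.set_printoptions(precision=4,suppress=True)
def save(n,f):
    d=get_image(n); cv2.imwrite('pics/'+f,d['img'][:,:,::-1]); 
    import pickle; pickle.dump(d,open('pics/'+f[:-4]+'.pkl','wb')); return d
E
python3 - <<'E'
from h import *
for n in('scene','top','wrist'):
    d=save(n,n+'1.png'); print(n,d['fx'],d['fy'],d['cx'],d['cy'],d['rvec'],d['tvec'])
print(env.observe(),env.tip_reach)
E
```

```text
scene 493.6979903312247 493.6979903312247 278.08416308551983 210.26097771594013 [ 2.2838 -0.6004  0.2785] [-0.3852  0.195   0.9068]
top 499.65978146604607 499.65978146604607 283.85743724120437 210.09041602711724 [ 2.142  -2.15    0.1324] [0.028  0.4397 1.2083]
wrist 325.19226210127806 325.19226210127806 280.24554884772715 210.8449471985173 [-2.3619 -1.6715 -0.2434] [-0.5489 -0.0383  0.3778]
{'time_s': 0.15, 'q': array([ 58.194 ,  21.8309,  74.3724,   0.0014,  83.8582, -12.3364]), 'qvel': array([ 0.0145, -0.1791, -0.2176, -0.1167,  0.045 , -0.1069]), 'joint_efforts': array([  0.0028, -44.8623, -23.1346,  -0.0002,   0.0037,  -0.    ]), 'position': array([0.1832, 0.5184, 0.2311]), 'tool_rot': array([[ 0.9428, -0.0006,  0.3333],
       [-0.3333, -0.0009,  0.9428],
       [-0.0003, -1.    , -0.001 ]]), 'ft_force': array([ 0.6412, -0.2822, -0.0175]), 'wrist_torque': array([-0.0267,  0.0041, -0.0844]), 'grip_width': 0.08575023945020355} 0.022
```

View pics/scene1.png

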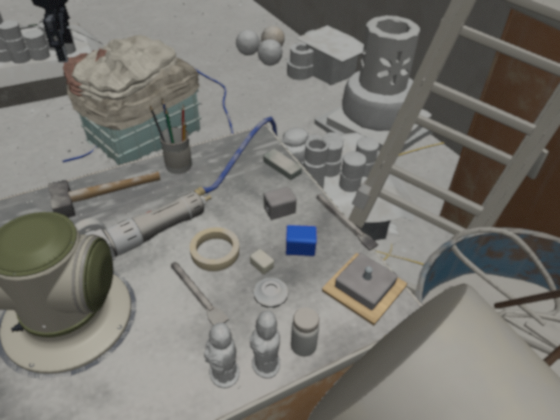

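View pics/top1.png

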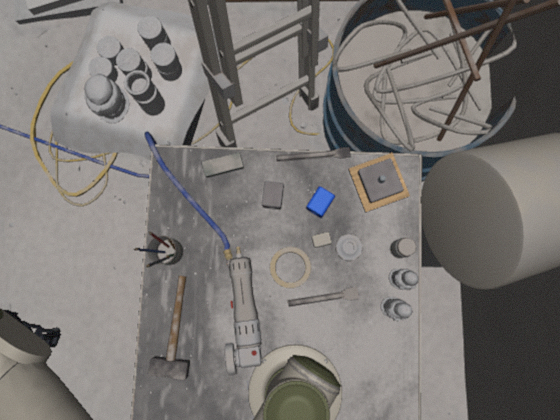

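View pics/wrist1.png

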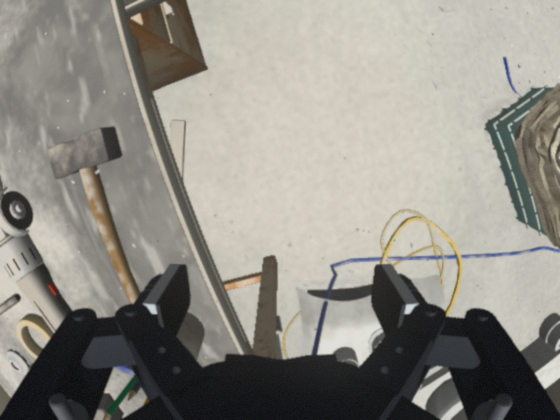

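The scene view shows a grey block at (279,203), the blue look-alike at (301,240), the base stone with dowel at (367,272), and the wax block at (262,260). In the top view these are at (272,195), (320,201), (381,180) and (321,239). The rubbing stone is at top (222,165). I'll enlarge these areas next.

```bash
python3 - <<'E'
import cv2
a=cv2.imread('pics/scene1.png');b=cv2.imread('pics/top1.png')
cv2.imwrite('pics/c1.png',cv2.resize(a[140:340,240:440],(800,600)[::1] and (600,600),interpolation=cv2.INTER_CUBIC))
cv2.imwrite('pics/c2.png',cv2.resize(b[140:260,250:430],(780,520),interpolation=cv2.INTER_CUBIC))
E
```

```text
(no output)
```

View pics/c1.png

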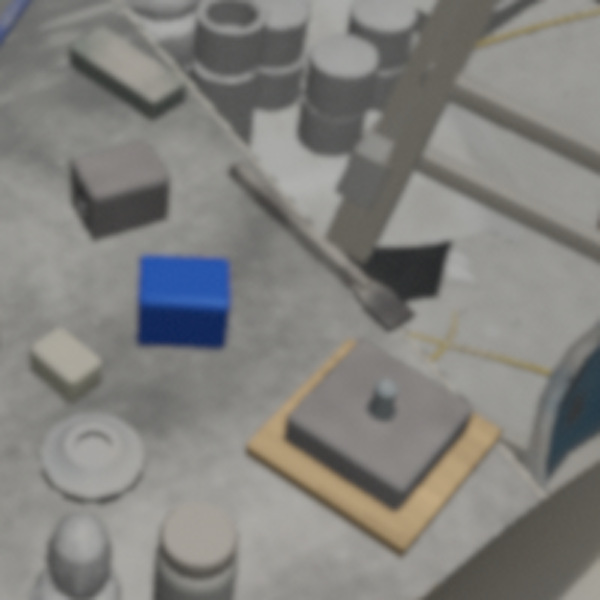

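View pics/c2.png

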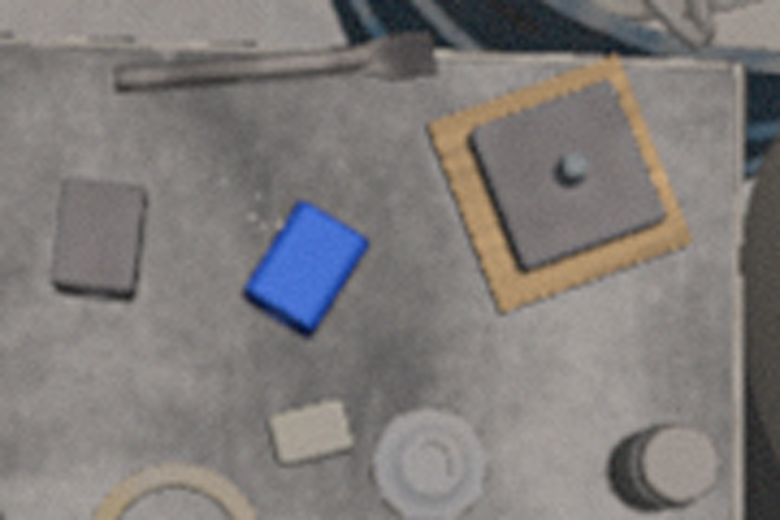

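```bash
cat >> h.py <<'E'
import pickle
def P(d): 
    return np.hstack([cv2.Rodrigues(np.array(d['rvec'],float))[0],np.array(d['tvec'],float).reshape(3,1)])
def norm(d,uv,fish=False):
    v=(np.array(uv,float)-[d['cx'],d['cy']])/[d['fx'],d['fy']]
    if fish:
        t=np.linalg.norm(v,axis=-1,keepdims=True); v=v*np.tan(t)/np.maximum(t,1e-9)
    return v
def ld(f): return pickle.load(open('pics/'+f+'.pkl','rb'))
def tri(d1,a,d2,b,f1=False,f2=False):
    X=cv2.triangulatePoints(P(d1),P(d2),norm(d1,a,f1).T.copy(),norm(d2,b,f2).T.copy()); return (X[:3]/X[3]).T
def plane(d,uv,z,fish=False):
    R=P(d)[:,:3];t=P(d)[:,3];C=-R.T@t
    v=norm(d,uv,fish); r=np.c_[v,np.ones(len(v))]@R
    return C+r*((z-C[2])/r[:,2])[:,None]
def proj(d,X,fish=False):
    c=np.atleast_2d(X)@P(d)[:,:3].T+P(d)[:,3]; v=c[:,:2]/c[:,2:]
    if fish:
        n=np.linalg.norm(v,axis=1,keepdims=True); v=v*np.arctan(n)/n
    return v*[d['fx'],d['fy']]+[d['cx'],d['cy']]
E
python3 - <<'E'
from h import *
s=ld('scene1');t=ld('top1')
sc=np.array([[70,160],[148,140],[168,185],[90,203],[386,382],[358,342],[288,425],[395,495],[470,408]])/3+[240,140]
tc=np.array([[53,286],[63,180],[147,186],[135,293],[572,165],[612,82],[472,140],[525,270],[665,215]])/4.333+[250,140]
sc=sc
X=tri(s,sc[:5],t,tc[:5]);print(X, 'mid',X[:4].mean(0))
# base stone corners in top on z=.04
print(plane(t,tc[5:],.04), plane(t,tc[5:],.04).mean(0))
print('s',plane(s,sc[[6,7,8]],.04))
print('blk s',plane(s,sc[:4],.048),plane(t,tc[:4],.048))
# bystanders & large cylinder rough
o=np.array([[222,165],[320,239],[349,247],[403,247],[164,250],[320,201],[421,155],[421,265],[400,280],[403,305]])
print(plane(t,o,.03))
print(plane(s,np.array([[177,150],[367,272],[490,325],[345,395]]),.05))
E
```

```text
[[ 0.4494  0.0785  0.0457]
 [ 0.5118  0.0727  0.0431]
 [ 0.5055  0.0263  0.0387]
 [ 0.4434  0.0331  0.0435]
 [ 0.5138 -0.213   0.064 ]] mid [0.4775 0.0527 0.0428]
[[ 0.5656 -0.2411  0.04  ]
 [ 0.5321 -0.1602  0.04  ]
 [ 0.4567 -0.1884  0.04  ]
 [ 0.488  -0.2687  0.04  ]] [ 0.5106 -0.2146  0.04  ]
s [[ 0.4554 -0.1973  0.04  ]
 [ 0.4817 -0.2719  0.04  ]
 [ 0.5641 -0.2424  0.04  ]]
blk s [[0.4497 0.0759 0.048 ]
 [0.5112 0.0673 0.048 ]
 [0.4988 0.0185 0.048 ]
 [0.4404 0.0292 0.048 ]] [[0.4477 0.079  0.048 ]
 [0.5085 0.0735 0.048 ]
 [0.5048 0.0257 0.048 ]
 [0.4435 0.0327 0.048 ]]
[[ 0.5548  0.1814  0.03  ]
 [ 0.3677 -0.0623  0.03  ]
 [ 0.3478 -0.133   0.03  ]
 [ 0.3473 -0.2649  0.03  ]
 [ 0.3421  0.3213  0.03  ]
 [ 0.4622 -0.0634  0.03  ]
 [ 0.5776 -0.3179  0.03  ]
 [ 0.3034 -0.307   0.03  ]
 [ 0.2674 -0.2548  0.03  ]
 [ 0.2078 -0.26    0.03  ]]
[[ 0.3409  0.3092  0.05  ]
 [ 0.5144 -0.2129  0.05  ]
 [ 0.6299 -0.4098  0.05  ]
 [ 0.3381 -0.389   0.05  ]]
```

```bash
python3 - <<'E'
from h import *
w=ld('wrist1');R=P(w)[:,:3];C=-R.T@P(w)[:,3]
o=env.observe();T=o['tool_rot']
print('C',C,'axis',R[2],'in tool',T.T@(C-o['position']),'axes in tool (rows cam x,y,z)',R@T)
a=cv2.imread('pics/scene1.png')[260:420,280:560];cv2.imwrite('pics/c3.png',cv2.resize(a,(784,448)))
b=cv2.imread('pics/top1.png')[100:340,380:560];cv2.imwrite('pics/c4.png',cv2.resize(b,(450,600)))
E
```

```text
C [0.1152 0.5419 0.3723] axis [ 0.2701 -0.0965 -0.958 ] in tool [-0.072  -0.1412 -0.0007] axes in tool (rows cam x,y,z) [[-0.0006  0.0001  1.    ]
 [ 0.9579 -0.287   0.0006]
 [ 0.287   0.9579  0.    ]]
```

View pics/c3.png

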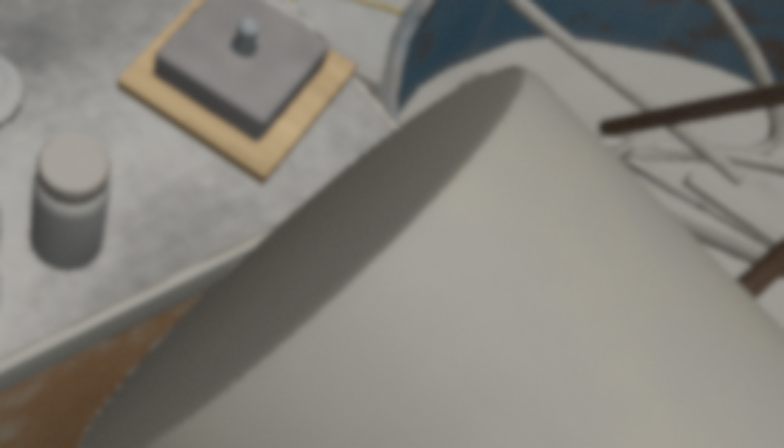

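View pics/c4.png

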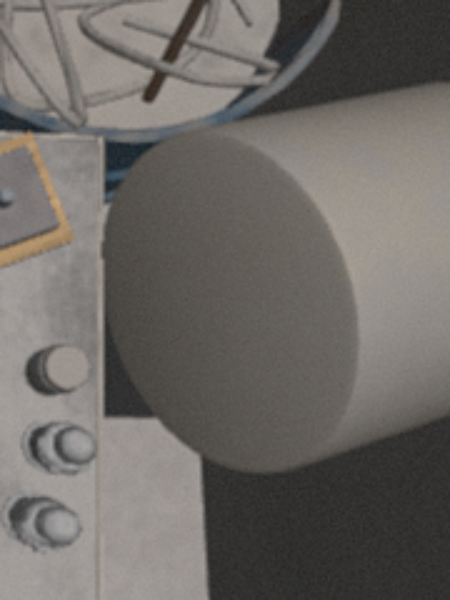

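```bash
python3 - <<'E'
from h import *
s=ld('scene1');t=ld('top1')
print(tri(s,np.array([[466,284],[314,412]]),t,np.array([[464,152],[486,288]])))
E
```

```text
[[ 0.5514 -0.3762  0.176 ]
 [ 0.2521 -0.4181  0.1445]]
```

Call:
carry_out --targets '[[[0,0,0,40,0,0,0],[0,0,0,80,0,0,0],[0,0,-20,115,0,0,0],[0,0,-50,145,0,0,0],[0,20,-85,160,0,0,5],[0,45,-115,170,0,0,10],[0,70,-145,170,0,0,12],[0,95,-175,170,0,0,12],[0,120,-205,170,0,0,12],[0,145,-235,170,0,0,12],[0,165,-270,170,0,0,12],[0,185,-305,170,0,0,12],[0,200,-340,170,0,0,12],[0,210,-375,160,0,0,12],[0,215,-410,130,0,0,12],[0,215,-440,100,0,0,12],[0,215,-466,80,0,0,12],[0,215,-466,80,0,0,12]]]'

```text
time_s: 1.65
position: [0.3967, 0.0491, 0.3072]
tool_rot: [[0.991, -0.009, 0.135], [-0.135, 0.0, 0.991], [-0.008, -1.0, -0.001]]
ft_force: [1.1, 0.7, -0.3]
grip_width: 0.0851
```

```bash
python3 - <<'E'
from h import *
d=save('wrist','w2.png'); cv2.imwrite('pics/w2b.png',cv2.resize(d['img'][:,:,::-1],(784,588)))
E
```

```text
(no output)
```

View pics/w2b.png

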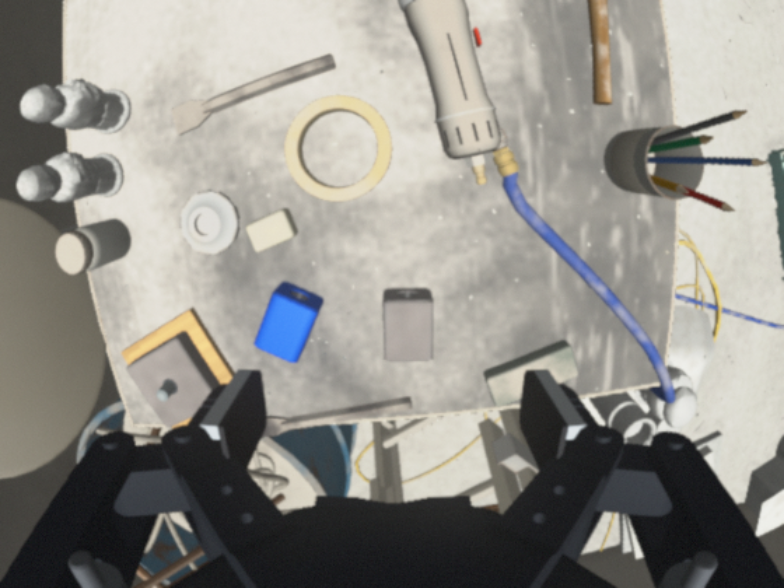

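The wrist view (1.4x enlarged) shows the grey block at (408,325), the blue one at (288,322) and the rubbing stone at (532,375). The candidates are therefore the grey block at top (272,195), the blue look-alike at top (320,201), and the wax block at top (321,239). I choose the grey one and will check it in a close crop.

```bash
python3 - <<'E'
from h import *
a=cv2.imread('pics/w2.png')[195:270,260:325];cv2.imwrite('pics/c5.png',cv2.resize(a,None,fx=8,fy=8,interpolation=cv2.INTER_CUBIC))
a=cv2.imread('pics/w2.png')[215:305,80:190];cv2.imwrite('pics/c6.png',cv2.resize(a,None,fx=6,fy=6,interpolation=cv2.INTER_CUBIC))
E
```

```text
(no output)
```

View pics/c5.png

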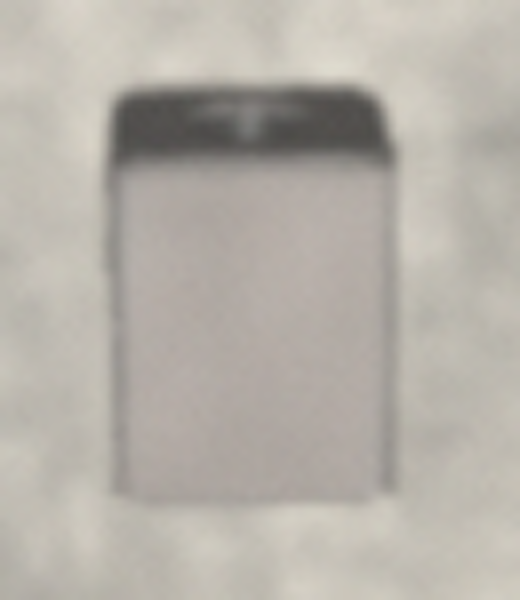

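View pics/c6.png

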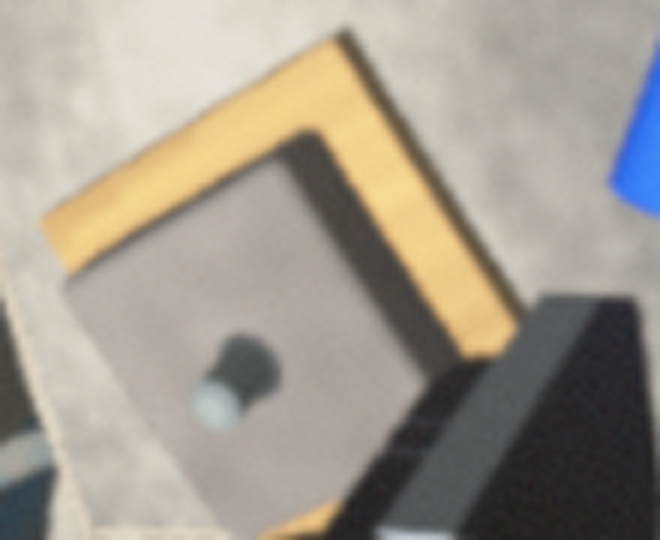

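Call:
carry_out --targets '[[[0,-7,0,-12,0,-7,0],[0,-14,0,-25,0,-14,0],[0,-20,0,-40,0,-21,0],[0,-25,0,-55,0,-28,0],[0,-30,0,-70,0,-35,0],[0,-35,0,-85,0,-42,0],[0,-40,0,-90,0,-45,0],[0,-40,0,-90,0,-45,0]]]'

```text
time_s: 2.37
position: [0.3569, 0.0534, 0.2209]
tool_rot: [[0.7, 0.709, 0.091], [-0.13, 0.001, 0.992], [0.703, -0.705, 0.093]]
ft_force: [0.1, 1.3, 0.4]
grip_width: 0.0855
```

```bash
python3 - <<'E'
from h import *
d=save('wrist','w3.png'); print(env.observe()['q'],env.observe()['position'])
c=proj(d,np.array([[.446,.056,.024],[.512,-.2135,.05]]),True);print(c)
u,v=c[0].astype(int); a=d['img'][v-50:v+50,u-60:u+60,::-1];cv2.imwrite('pics/w3b.png',cv2.resize(a,None,fx=6,fy=6,interpolation=cv2.INTER_CUBIC))
E
```

```text
[ -23.1264  -13.7509  130.4799   39.5241   25.9782 -135.8542] [0.3565 0.0535 0.2204]
[[273.8    113.1572]
 [ 83.334  200.1057]]
```

View pics/w3b.png

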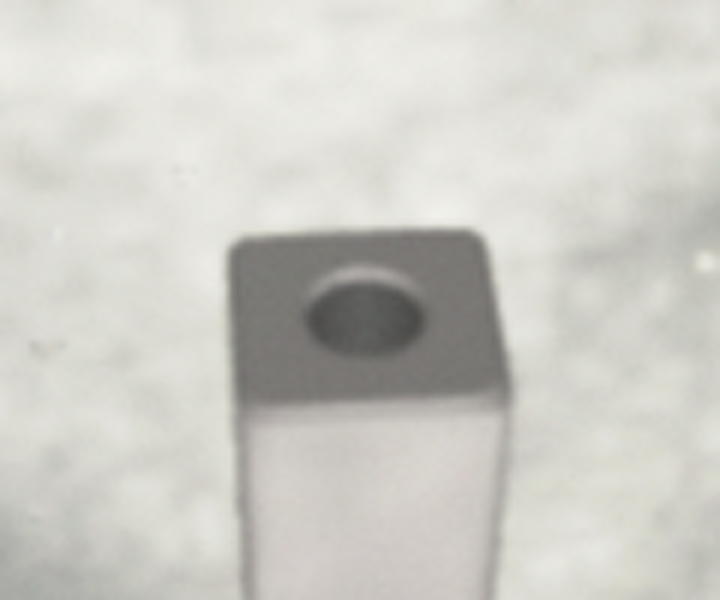

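View pics/w3.png

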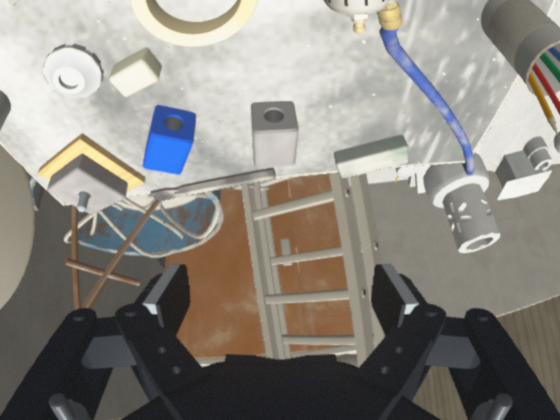

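The close crop shows the hole in the end facing the robot, at pixel (274,117) in the wrist view. Now I'll refine the block and dowel positions.

```bash
python3 - <<'E'
from h import *
w2=ld('w2');w3=ld('w3');t=ld('top1');s=ld('scene1')
a=np.array([[115,160],[390,160],[393,495],[118,497]])/8+[260,195]
print('w2 z48',plane(w2,a,.048,True),plane(w2,a,.048,True).mean(0))
# hole centre mouth w3
u,v=273,113
h=np.array([[363,312],[237,398],[508,392]])/6+[u-60,v-50]
print('hole z24',plane(w3,h[:1],.024,True),'near corners',plane(w3,h[1:],.048,True))
a=cv2.imread('pics/w3.png')[125:220,30:150];cv2.imwrite('pics/c7.png',cv2.resize(a,None,fx=6,fy=6,interpolation=cv2.INTER_CUBIC))
dt=np.array([[215,405]])/6+[80,215]
print('dowel tip w2',plane(w2,dt,.064,True), 'foot w2',plane(w2,np.array([[253,362]])/6+[80,215],.04,True))
E
```

```text
w2 z48 [[0.4462 0.0337 0.048 ]
 [0.4522 0.0777 0.048 ]
 [0.5112 0.072  0.048 ]
 [0.5051 0.0259 0.048 ]] [0.4787 0.0523 0.048 ]
hole z24 [[0.4487 0.0554 0.024 ]] near corners [[0.4407 0.0335 0.048 ]
 [0.4479 0.0779 0.048 ]]
dowel tip w2 [[ 0.5141 -0.2137  0.064 ]] foot w2 [[ 0.5141 -0.2142  0.04  ]]
```

View pics/c7.png

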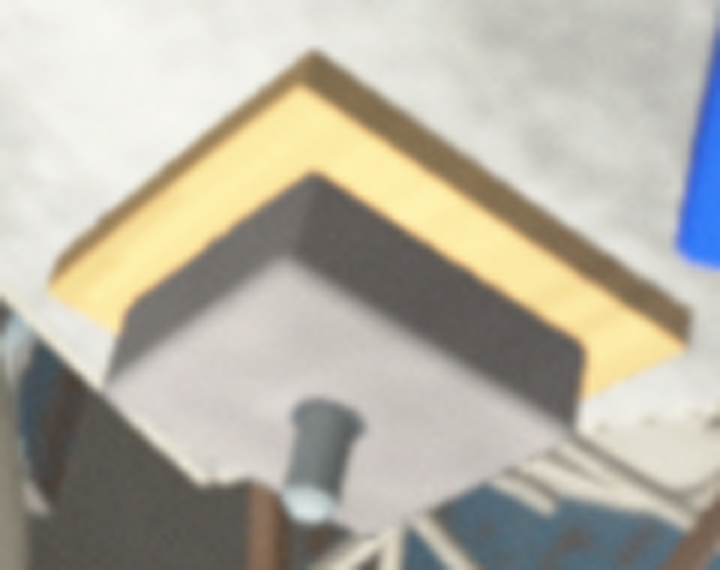

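```bash
cat >> h.py <<'E'
from scipy.spatial.transform import Rotation as Ro
def rel(T): 
    return Ro.from_matrix(T@env.observe()['tool_rot'].T).as_rotvec(degrees=True)
def frame(y,z):
    y=np.array(y)/np.linalg.norm(y); z=np.array(z,float); z-=y*(z@y); z/=np.linalg.norm(z); return np.c_[np.cross(y,z),y,z]
E
python3 - <<'E'
from h import *
az=np.radians(173.7);h=np.array([np.cos(az),np.sin(az),0]);d=.5*h+.866*np.array([0,0,-1])
z=np.array([np.cos(np.radians(83.7)),np.sin(np.radians(83.7)),0])
T=frame(d,z);print(T,rel(T))
p=env.observe()['position'];G=np.array([.482,.052,.030])
for k in(.1,.003):print((G-k*d-p)*1000)
E
```

```text
[[ 0.8608 -0.497   0.1097]
 [-0.095   0.0549  0.994 ]
 [-0.5    -0.866   0.    ]] [ 3.0184 74.8479  2.6073]
[ 175.2279   -7.0054 -103.7528]
[ 127.0208   -1.6833 -187.7548]
```

Call:
carry_out --targets '[[[0,15,0,0,0.3,6.8,0.2],[0,30,0,0,0.5,13.6,0.5],[0,45,-1,0,0.8,20.4,0.7],[0,60,-1,0,1.1,27.2,0.9],[0,75,-2,0,1.4,34,1.2],[0,90,-2,0,1.6,40.8,1.4],[0,105,-3,-5,1.9,47.6,1.7],[0,120,-4,-15,2.2,54.4,1.9],[0,135,-5,-30,2.5,61.2,2.1],[0,155,-6,-50,2.7,68,2.4],[0,170,-6,-70,3,74.8,2.6],[0,175,-7,-90,3,74.8,2.6],[0,175,-7,-104,3,74.8,2.6],[0,175,-7,-104,3,74.8,2.6],[0,175,-7,-104,3,74.8,2.6],[0,175,-7,-104,3,74.8,2.6]]]'

```text
time_s: 3.75
position: [0.5339, 0.0459, 0.1192]
tool_rot: [[0.862, -0.495, 0.109], [-0.095, 0.052, 0.994], [-0.498, -0.867, -0.002]]
ft_force: [-0.7, 0.2, 0.5]
grip_width: 0.0856
```

```bash
python3 - <<'E'
from h import *
d=save('wrist','w4.png'); o=env.observe();print(o['q'],o['position'],o['tool_rot'])
az=np.radians(173.7);h=np.array([np.cos(az),np.sin(az),0]);dd=.5*h+.866*np.array([0,0,-1])
z=np.array([np.cos(np.radians(83.7)),np.sin(np.radians(83.7)),0])
print(rel(frame(dd,z)),(np.array([.482,.052,.030])-.003*dd-o['position'])*1000)
E
```

```text
[ -7.4277  39.9485  66.717   -0.7072 103.1633 -91.1385] [0.5338 0.0458 0.1194] [[ 0.8622 -0.4948  0.1086]
 [-0.0952  0.0524  0.9941]
 [-0.4975 -0.8674 -0.0019]]
[ 0.1283  0.1508 -0.0629] [-50.3263   6.0527 -86.7841]
```

View pics/w4.png

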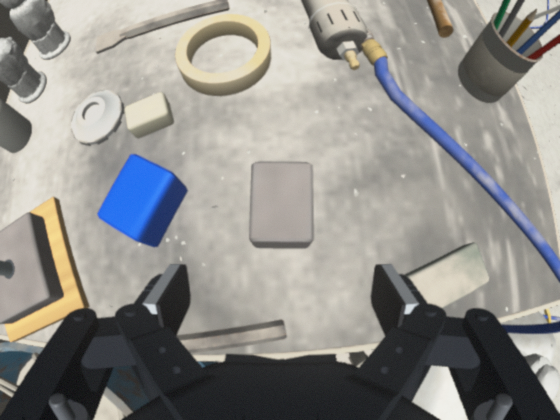

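Block is centred between the fingers at (282,205). I'll descend and grip.

Call:
carry_out --targets '[[[0,-12,1,-22,0,0,0],[0,-25,3,-43,0,0,0],[0,-38,4,-65,0,0,0],[0,-46,5,-79,0,0,0],[0,-50,6,-87,0,0,0],[0,-50,6,-87,0,0,0],[0,-50,6,-87,0,0,0],[0.3,-50,6,-87,0,0,0],[0.6,-50,6,-87,0,0,0],[0.8,-50,6,-87,0,0,0],[1,-50,6,-87,0,0,0],[1,-50,6,-87,0,0,0],[1,-50,6,-87,0,0,0],[1,-50,6,-87,0,0,0],[1,-50,6,-87,0,0,0],[1,-50,6,-87,0,0,0]]]' --squeeze 60

```text
time_s: 5.13
position: [0.4841, 0.0515, 0.0313]
tool_rot: [[0.862, -0.496, 0.109], [-0.095, 0.054, 0.994], [-0.499, -0.867, -0.0]]
ft_force: [2.5, -0.0, 4.8]
grip_width: 0.0467
```

```bash
python3 - <<'E'
from h import *
d=save('wrist','w5.png'); o=env.observe();print(o['q'],o['position'],o['tool_rot'],o['ft_force'],o['grip_width'])
E
```

```text
[ -7.5348  42.0713  80.2179  -0.6629  87.6174 -91.0629] [0.4841 0.0515 0.0313] [[ 0.8616 -0.4958  0.109 ]
 [-0.0948  0.0539  0.994 ]
 [-0.4987 -0.8668 -0.0005]] [2.2991 0.6427 5.733 ] 0.04716948364605452
```

View pics/w5.png

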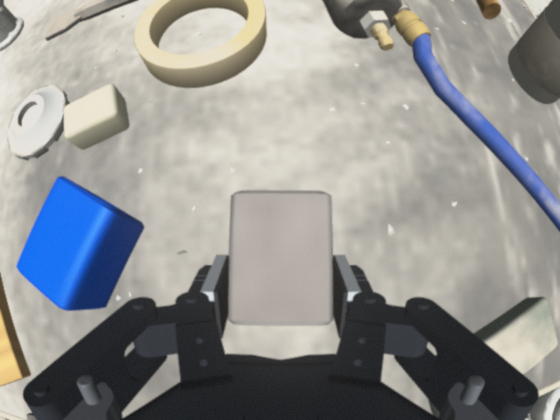

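Gripped, opening 47 mm, with the block square between the pads at (281,257). I'll measure where it sits in the tool, and lift.

```bash
python3 - <<'E'
from h import *
d=ld('w5');o=env.observe()
c=np.array([[231,192],[331,192],[333,324],[229,324]])
X=plane(d,c,.048,True);print(X,X.mean(0))
m=X.mean(0)-[0,0,.024]
print('mid in tool',o['tool_rot'].T@(m-o['position']))
e=X[:2].mean(0)-X[2:].mean(0);print('h az',np.degrees(np.arctan2(e[1],e[0])),np.linalg.norm(e))
E
```

```text
[[0.448  0.0318 0.048 ]
 [0.453  0.0774 0.048 ]
 [0.512  0.0706 0.048 ]
 [0.5071 0.0257 0.048 ]] [0.48   0.0514 0.048 ]
mid in tool [ 0.0002  0.0083 -0.0005]
h az 173.7562198219499 0.05936958964246825
```

Call:
carry_out --targets '[[[1,0,0,15,0,0,0],[1,0,0,40,0,0,0],[1,0,0,75,0,0,0],[1,0,0,110,0,0,0],[1,0,0,145,0,0,0],[1,0,0,170,0,0,0],[1,0,0,180,0,0,0],[1,0,0,180,0,0,0]]]'

```text
time_s: 5.85
position: [0.4839, 0.0515, 0.2119]
tool_rot: [[0.863, -0.494, 0.109], [-0.095, 0.053, 0.994], [-0.497, -0.868, -0.001]]
ft_force: [0.3, -0.3, -3.3]
grip_width: 0.047
```

```bash
cat >> h.py <<'E'
def ins(azd=-35,el=30):
    a=np.radians(azd);e=np.radians(el)
    d=np.array([np.cos(a)*np.cos(e),np.sin(a)*np.cos(e),-np.sin(e)])
    return frame(d,[-np.sin(a),np.cos(a),0])
MID=np.array([0,.008,0]);HT=np.array([-.866,.5,0])
E
python3 - <<'E'
from h import *
o=env.observe();T=ins();print(T@HT,rel(T))
for z in(.25,.15,.071):
    print((np.array([.514,-.214,z])-T@MID-o['position'])*1000)
print(o['q'])
E
```

```text
[ 0. -0. -1.] [-31.861  -84.778  -22.5316]
[  24.4522 -261.5043   42.1265]
[  24.4522 -261.5043  -57.8735]
[  24.4522 -261.5043 -136.8735]
[ -7.5293  30.338   68.9877  -0.7279 110.4585 -91.344 ]
```

Call:
carry_out --targets '[[[1,2,-19,10,-2.3,-6.1,-1.6],[1,3,-37,20,-4.6,-12.1,-3.2],[1,5,-56,30,-6.8,-18.2,-4.8],[1,7,-75,42,-9.1,-24.2,-6.4],[1,9,-93,42,-11.4,-30.3,-8],[1,10,-112,42,-13.7,-36.3,-9.7],[1,12,-131,42,-15.9,-42.4,-11.3],[1,14,-149,42,-18.2,-48.4,-12.9],[1,16,-168,42,-20.5,-54.5,-14.5],[1,17,-187,42,-22.8,-60.6,-16.1],[1,19,-205,42,-25,-66.6,-17.7],[1,21,-224,42,-27.3,-72.7,-19.3],[1,23,-243,42,-29.6,-78.7,-20.9],[1,24,-261,42,-31.9,-84.8,-22.5],[1,24,-261,42,-31.9,-84.8,-22.5],[1,24,-261,42,-31.9,-84.8,-22.5],[1,24,-261,42,-31.9,-84.8,-22.5]]]'

```text
time_s: 7.27
position: [0.5174, -0.1902, 0.2706]
tool_rot: [[0.452, 0.659, 0.601], [-0.311, -0.515, 0.799], [0.836, -0.548, -0.027]]
ft_force: [-0.9, -0.1, -3.0]
grip_width: 0.0466
```

```bash
python3 - <<'E'
from h import *
d=save('wrist','w6.png');save('scene','s6.png');save('top','t6.png'); o=env.observe();print(o['q'],o['position'],o['tool_rot'],o['ft_force'],o['grip_width'],rel(ins()))
E
```

```text
[-28.8937   7.1426 109.9164 -48.9061  10.0077 -38.4827] [ 0.5173 -0.1898  0.2703] [[ 0.4542  0.659   0.5994]
 [-0.3109 -0.5133  0.7999]
 [ 0.8349 -0.5497 -0.0283]] [ 0.0667  0.569  -2.9433] 0.0465805975809203 [-0.6603 -3.6732  1.8937]
```

View pics/w6.png

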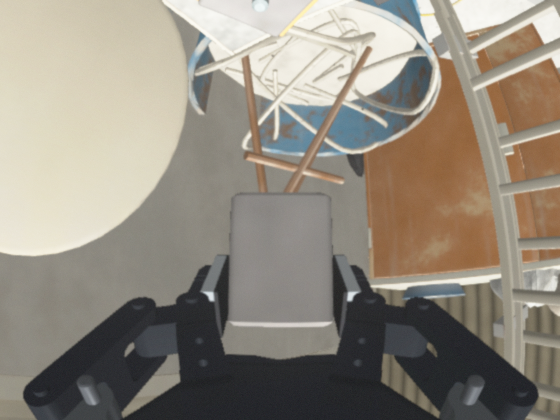

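View pics/s6.png

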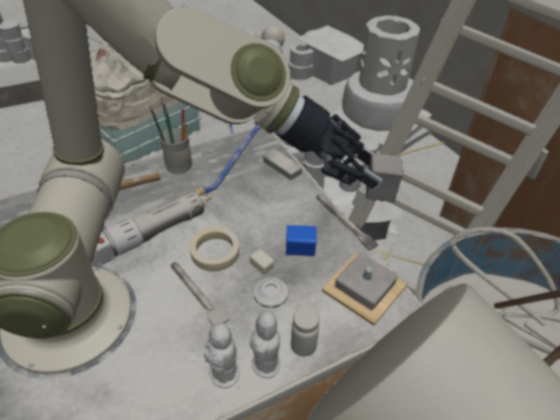

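View pics/t6.png

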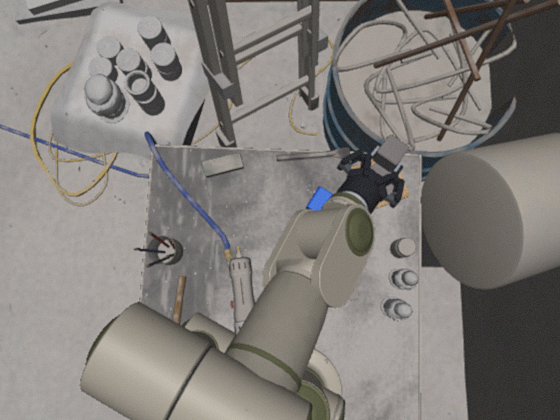

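The wrist hit the joint 5 lower limit of 10°, because the forearm already points nearly along the tool. I'll fit a kinematic model from the logged states to choose a reachable azimuth for the tool.

```bash
cat > kin.py <<'E'
from h import *
from scipy.optimize import least_squares
D=[([58.194,21.8309,74.3724,.0014,83.8582,-12.3364],[.1832,.5184,.2311]),
([-23.1264,-13.7509,130.4799,39.5241,25.9782,-135.8542],[.3565,.0535,.2204]),
([-7.4277,39.9485,66.717,-.7072,103.1633,-91.1385],[.5338,.0458,.1194]),
([-7.5348,42.0713,80.2179,-.6629,87.6174,-91.0629],[.4841,.0515,.0313]),
([-7.5293,30.338,68.9877,-.7279,110.4585,-91.344],[.4839,.0515,.2119]),
([-28.8937,7.1426,109.9164,-48.9061,10.0077,-38.4827],[.5173,-.1898,.2703])]
rz=lambda a:Ro.from_euler('z',a,degrees=True).as_matrix()
ry=lambda a:Ro.from_euler('y',a,degrees=True).as_matrix()
def fr(q):
    R=[rz(q[0])];R.append(R[-1]@ry(q[1]));R.append(R[-1]@ry(q[2]));R.append(R[-1]@rz(q[3]));R.append(R[-1]@ry(q[4]));R.append(R[-1]@rz(q[5]));return R
def row(q):
    R=fr(q);e=np.zeros((3,1));e[2]=1
    return np.c_[R[0][:,1],e,R[1][:,2],R[2][:,0],R[2][:,2],R[4][:,2]]
A=np.vstack([row(q) for q,_ in D]);b=np.concatenate([p for _,p in D])
L,*_=np.linalg.lstsq(A,b,rcond=None)
lo=np.array([-178,-50,12.7,-81.4,10,-165]);hi=np.array([178,133,142,261,163,165])
C0=np.array([[0,0,0]]*3)
# const: tool axes vs frame6
def setC():
    R=fr(D[5][0])[-1]; T=np.array([[.4542,.659,.5994],[-.3109,-.5133,.7999],[.8349,-.5497,-.0283]]); return Ro.from_matrix(R.T@T).as_matrix()
C=np.round(setC())
def fk(q): return row(q)@L, fr(q)[-1]@C
def ik(p,T,q0):
    f=lambda q:np.r_[(fk(q)[0]-p)*20,Ro.from_matrix(T@fk(q)[1].T).as_rotvec()*3]
    r=least_squares(f,np.clip(q0,lo+1,hi-1),bounds=(lo,hi));return r.x,np.linalg.norm(r.fun)
if __name__=='__main__':
    print(L,np.abs(A@L-b).max(),setC(),C)
E
python3 kin.py
```

```text
[0.1175 0.1302 0.5371 0.103  0.3508 0.2573] 3.278282788798936e-05 [[ 0.  0. -1.]
 [-1. -0. -0.]
 [-0.  1.  0.]] [[ 0.  0. -1.]
 [-1. -0. -0.]
 [-0.  1.  0.]]
```

```bash
cat > plan.py <<'E'
from kin import *
rng=np.random.default_rng(0)
def sols(p,T,n=25):
    S=[]
    for i in range(n):
        q0=lo+(hi-lo)*rng.random(6); q0[0]=rng.uniform(-70,30);q0[1]=rng.uniform(-20,70);q0[2]=rng.uniform(40,130)
        q,e=ik(p,T,q0)
        if e<2e-3 and not any(np.abs(q-s).max()<1 for s in S): S.append(q)
    return S
if __name__=='__main__':
    for az in(-100,-85,-70,-60,-50,-35,-20,-5,10,25):
        T=ins(az)
        for z in(.071,.14):
            for q in sols(np.array([.514,-.214,z])-T@MID,T):
                w=row(q)[:,:5]@L[:5]; print(az,z,q.round(1),'wrist',w.round(3))
E
python3 plan.py
```

```text
-100 0.071 [-11.   42.8  92.  -68.3  68.7  40.4] wrist [0.554 0.012 0.204]
-100 0.14 [-11.   36.4  89.7 -65.5  72.2  31.9] wrist [0.554 0.012 0.273]
-85 0.14 [-12.   32.4  99.5 -76.2  58.5  33.4] wrist [0.494 0.015 0.273]
-70 0.071 [-15.4  37.3 111.5 256.4  46.6  54.5] wrist [0.435 0.002 0.204]
-60 0.071 [-19.3  36.2 117.3 237.2  42.2  64.3] wrist [ 0.399 -0.015  0.204]
-60 0.14 [-19.3  26.7 114.3 250.9  36.7  46.6] wrist [ 0.399 -0.015  0.273]
-50 0.071 [-24.5  35.5 122.3 214.8  40.7  75.6] wrist [ 0.366 -0.038  0.204]
-50 0.14 [-24.5  24.9 119.1 227.6  30.3  59.9] wrist [ 0.366 -0.038  0.273]
-35 0.071 [-34.6  35.2 127.6 180.5  42.8  89.8] wrist [ 0.326 -0.082  0.204]
-35 0.14 [-34.6  23.3 124.1 180.7  27.3  89.6] wrist [ 0.326 -0.082  0.273]
-20 0.071 [-45.5  35.2 129.1 148.9  46.1  99.3] wrist [ 0.298 -0.135  0.204]
-20 0.14 [-45.5  22.8 125.4 137.2  33.2 114.4] wrist [ 0.298 -0.135  0.273]
-5 0.071 [-54.2  35.2 126.1 119.9  49.1 108.7] wrist [ 0.285 -0.194  0.204]
-5 0.14 [-54.2  23.7 122.7 106.6  43.1 127.7] wrist [ 0.285 -0.194  0.273]
10 0.071 [-59.3  35.8 119.8  95.1  54.4 118.4] wrist [ 0.288 -0.254  0.204]
10 0.14 [-59.3  25.8 116.7  85.7  54.3 134.5] wrist [ 0.288 -0.254  0.273]
25 0.071 [-61.1  37.4 111.4  76.4  62.8 125.6] wrist [ 0.306 -0.311  0.204]
25 0.14 [-61.1  28.8 108.7  71.2  65.9 137.6] wrist [ 0.306 -0.311  0.273]
```

```bash
cat > plan2.py <<'E'
from plan import *
def fin(az,el=30):
    a=np.radians(az); k=np.array([np.cos(a),np.sin(a),0]); return Ro.from_rotvec(np.pi*k).as_matrix()@ins(az,el)
if __name__=='__main__':
  for az in(-110,-90,-60,-35,-10,20,45,70):
    T=fin(az); 
    for pos in ([.5,-.1,.35],[.45,0,.4]):
        for q in sols(np.array(pos)-T@MID,T,20):
            w=row(q)[:,:5]@L[:5]; print(az,pos,q.round(1),'wrist',w.round(3), (T@HT).round(2))
E
python3 plan2.py
```

```text
-110 [0.5, -0.1, 0.35] [  -0.2   43.7   85.4  256.   122.9 -150.4] wrist [0.579 0.116 0.217] [-0. -0.  1.]
-110 [0.45, 0, 0.4] [  10.3   38.    87.1  258.1  130.2 -157.6] wrist [0.529 0.216 0.267] [-0. -0.  1.]
-90 [0.5, -0.1, 0.35] [   1.4   39.4   97.9  249.5  112.5 -137.2] wrist [0.5   0.13  0.217] [ 0. -0.  1.]
-90 [0.45, 0, 0.4] [  13.6   33.6   98.   254.2  119.  -146.2] wrist [0.45  0.23  0.267] [ 0. -0.  1.]
-60 [0.5, -0.1, 0.35] [  -2.8   34.2  117.1  228.2  102.3 -114.4] wrist [0.385 0.099 0.217] [ 0. -0.  1.]
-60 [0.45, 0, 0.4] [  13.2   26.8  116.1  238.8  104.3 -126.5] wrist [0.335 0.199 0.267] [ 0. -0.  1.]
-35 [0.5, -0.1, 0.35] [-16.2  32.5 130.8 196.7 104.1 -95.5] wrist [0.312 0.032 0.217] [ 0. -0.  1.]
-35 [0.45, 0, 0.4] [   3.1   22.3  131.1  212.7   98.2 -106.2] wrist [0.262 0.132 0.267] [ 0. -0.  1.]
-10 [0.5, -0.1, 0.35] [-37.2  32.9 136.6 155.  110.6 -84.9] wrist [ 0.274 -0.06   0.217] [ 0. -0.  1.]
20 [0.5, -0.1, 0.35] [-52.7  32.7 127.1 116.6 112.4 -69.2] wrist [ 0.284 -0.179  0.217] [0. 0. 1.]
20 [0.45, 0, 0.4] [-47.   20.9 138.7 121.7 110.5 -69.9] wrist [ 0.234 -0.079  0.267] [0. 0. 1.]
45 [0.5, -0.1, 0.35] [-53.8  35.3 112.3 100.3 119.6 -52.5] wrist [ 0.338 -0.262  0.217] [0. 0. 1.]
45 [0.45, 0, 0.4] [-50.3  23.9 125.3 102.3 118.1 -54.7] wrist [ 0.288 -0.162  0.267] [0. 0. 1.]
70 [0.5, -0.1, 0.35] [-49.7  40.   96.2  92.7 131.2 -37. ] wrist [ 0.421 -0.316  0.217] [0. 0. 1.]
70 [0.45, 0, 0.4] [-46.   29.  109.9  93.  128.8 -40.8] wrist [ 0.371 -0.216  0.267] [0. 0. 1.]
```

```bash
cat > plan3.py <<'E'
from plan2 import *
for az in(-110,-100,-95):
    T=ins(az);
    for z in(.071,.14):
        q,e=ik(np.array([.514,-.214,z])-T@MID,T,np.array([-11,40,90,-67,70,35])); print('ins',az,z,q.round(1),e)
qi=np.array([-11,36,90,-66,72,32.])
res=[]
for az in range(-180,180,20):
    T=fin(az)
    for pos in ([.5,0.05,.35],[.45,.1,.45],[.45,.0,.5],[.4,.2,.4]):
        for q in sols(np.array(pos)-T@MID,T,8):
            res.append((np.abs(q-qi)[3:].sum(),az,pos,q.round(1)))
res.sort(key=lambda r:r[0])
for r in res[:14]:print(r, (row(r[3])[:,:5]@L[:5]).round(2))
E
python3 plan3.py
```

```text
ins -110 0.071 [-11.3  45.1  85.3 -61.4  77.1  39.4] 2.399666629839013e-10
ins -110 0.14 [-11.3  39.1  83.1 -60.   81.1  32.2] 4.692729312943629e-15
ins -100 0.071 [-11.   42.8  92.  -68.3  68.7  40.4] 2.4426098682416576e-11
ins -100 0.14 [-11.   36.4  89.7 -65.5  72.2  31.9] 9.051644595948866e-13
ins -95 0.071 [-11.1  41.8  95.3 -72.4  64.6  41.5] 5.2781306545266754e-11
ins -95 0.14 [-11.1  35.   93.  -68.6  67.6  32.1] 5.27510597960414e-15
(np.float64(277.2361702855628), 80, [0.45, 0.0, 0.5], array([-43.4,  21.7,  97.7, 105.6, 131.4, -14.3])) [ 0.41 -0.23  0.37]
(np.float64(278.09737862400635), 100, [0.45, 0.0, 0.5], array([-37.4,  27.7,  86.7, 108.2, 141.9,  -2. ])) [ 0.49 -0.23  0.37]
(np.float64(278.2859811774398), 60, [0.45, 0.0, 0.5], array([-48.2,  14.9, 109.1, 107.7, 120.3, -24.3])) [ 0.34 -0.2   0.37]
(np.float64(280.0572525466417), 120, [0.45, 0.0, 0.5], array([-30.7,  32.8,  76.7, 117.3, 151.5,  14.8])) [ 0.56 -0.2   0.37]
(np.float64(281.3181342366502), 100, [0.45, 0.1, 0.45], array([-27.9,  29. ,  95.3,  99.4, 136.1, -19.7])) [ 0.49 -0.13  0.32]
(np.float64(281.79406345
[... 412 characters left out ...]
 array([-15.1,  38.6,  74.6, 112.4, 156.8,  11.1])) [ 0.63 -0.05  0.32]
(np.float64(285.05507577274466), 120, [0.4, 0.2, 0.4], array([-13.1,  34.3,  96.4,  89.4, 140.8, -28.9])) [0.52 0.   0.27]
(np.float64(285.07383297009216), 120, [0.5, 0.05, 0.35], array([-24.3,  46.5,  77.7,  92. , 149.6, -17.4])) [ 0.62 -0.15  0.22]
(np.float64(285.09952537640197), 100, [0.5, 0.05, 0.35], array([-30. ,  42.3,  89.3,  90.4, 138.5, -30.3])) [ 0.54 -0.18  0.22]
(np.float64(285.6683829265114), 140, [0.4, 0.2, 0.4], array([ -6.5,  38.5,  85.8,  90.7, 151.5, -17.5])) [0.58 0.05 0.27]
(np.float64(287.58586377053007), 140, [0.5, 0.05, 0.35], array([-18.1,  50.2,  68.1, 100.6, 160.8,  -0.2])) [ 0.68 -0.1   0.22]
```

```bash
cat > path.py <<'E'
from plan2 import *
def rows(q0,qs,base=None,step=6.3,trans=36,r=(0,1)):
    """joint waypoints -> rounded rows relative to the base pose"""
    p0,T0=base if base is not None else fk(q0)
    out=[];cur=np.array(q0,float);pp,TT=fk(cur)
    for qt in qs:
        qt=np.array(qt,float);n=1
        while 1:
            P_=[fk(cur+(qt-cur)*k/n) for k in range(n+1)]
            dm=max(np.linalg.norm(P_[k+1][0]-P_[k][0])*1000 for k in range(n)); rm=max(np.degrees(Ro.from_matrix(P_[k+1][1]@P_[k][1].T).magnitude()) for k in range(n)); jm=np.abs((qt-cur)/n).max()
            if dm<trans and rm<step and jm<7.0:break
            n+=1
        out+=P_[1:];cur=qt
    R=[]
    for p,T in out: R.append(list(np.r_[(p-p0)*1000,Ro.from_matrix(T@T0.T).as_rotvec(degrees=True)].round(1)))
    return R,out
def show(R):
    print(len(R)); print(', '.join('[1, '+', '.join('%g'%x for x in r)+']' for r in R))
E
python3 - <<'E'
from path import *
o=env.observe();T=ins(-105)
q,e=ik(np.array([.514,-.214,.19])-T@MID,T,np.array([-11,36,86,-62,76,32])); print(q,e)
R,out=rows(o['q'],[q],base=(o['position'],o['tool_rot'])); show(R); print([ (x[0]+x[1]@MID).round(3) for x in out][::3])
E
```

```text
[-11.0302  33.7518  83.9005 -61.4165  79.6917  26.0838] 7.531960877185531e-14
13
[1, 2.4, -7.3, -13.6, 2.4, 1.8, -4.6], [1, 4, -13.9, -26.1, 4.4, 3.3, -9.5], [1, 4.9, -19.7, -37.2, 5.8, 4.6, -14.6], [1, 5.2, -24.7, -47, 6.9, 5.6, -19.9], [1, 5.1, -28.8, -55.5, 7.5, 6.3, -25.3], [1, 4.6, -31.9, -62.5, 7.6, 6.6, -30.8], [1, 3.8, -34, -68.1, 7.3, 6.5, -36.3], [1, 2.9, -34.8, -72.4, 6.5, 6.1, -41.8], [1, 1.9, -34.3, -75.4, 5.4, 5.2, -47.3], [1, 0.9, -32.5, -77.2, 3.9, 3.9, -52.8], [1, -0, -29.1, -77.9, 2, 2.1, -58], [1, -0.8, -24.2, -77.5, -0.3, -0.1, -63.2], [1, -1.5, -17.5, -76.3, -2.8, -2.8, -68.1]
[array([ 0.525, -0.201,  0.252]), array([ 0.526, -0.219,  0.218]), array([ 0.523, -0.229,  0.197]), array([ 0.518, -0.229,  0.188]), array([ 0.514, -0.214,  0.19 ])]
```

Call:
carry_out --targets '[[[1,2,-7,-14,2.4,1.8,-4.6],[1,4,-14,-26,4.4,3.3,-9.5],[1,5,-20,-37,5.8,4.6,-14.6],[1,5,-25,-47,6.9,5.6,-19.9],[1,5,-29,-55,7.5,6.3,-25.3],[1,5,-32,-62,7.6,6.6,-30.8],[1,4,-34,-68,7.3,6.5,-36.3],[1,3,-35,-72,6.5,6.1,-41.8],[1,2,-34,-75,5.4,5.2,-47.3],[1,1,-32,-77,3.9,3.9,-52.8],[1,0,-29,-78,2,2.1,-58],[1,-1,-24,-77,-0.3,-0.1,-63.2],[1,-1,-18,-76,-2.8,-2.8,-68.1],[1,-1,-18,-76,-2.8,-2.8,-68.1],[1,-1,-18,-76,-2.8,-2.8,-68.1]]]'

```text
time_s: 8.67
position: [0.517, -0.2078, 0.1945]
tool_rot: [[-0.124, -0.226, 0.966], [-0.485, -0.836, -0.257], [0.866, -0.501, -0.006]]
ft_force: [-0.7, -0.2, -2.3]
grip_width: 0.0468
```

```bash
python3 - <<'E'
from path import *
d=save('wrist','w7.png');save('scene','s7.png'); o=env.observe();T=ins(-105)
print(o['q'],o['position'],'mid',o['position']+o['tool_rot']@MID,'h',o['tool_rot']@HT,o['grip_width'],o['ft_force'])
print(rel(T),(np.array([.514,-.214,.14])-T@MID-o['position'])*1000)
E
```

```text
[-11.1272  33.6888  83.6116 -61.4352  79.8816  25.6032] [ 0.5165 -0.2086  0.1962] mid [ 0.5147 -0.2153  0.1922] h [-0.0029 -0.0006 -1.    ] 0.04690602231360434 [ 0.0308  0.3443 -1.762 ]
[ 0.0339 -0.1638 -0.0037] [ -0.6886   1.2532 -52.22  ]
```

View pics/w7.png

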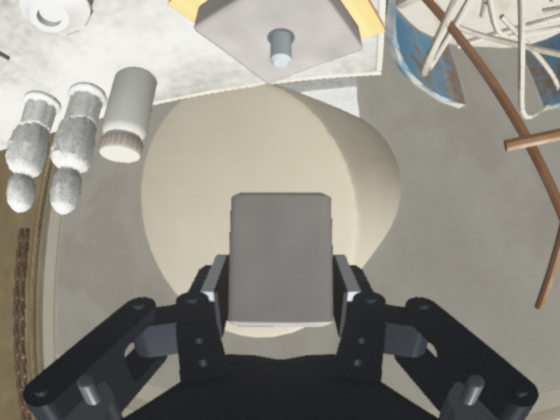

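View pics/s7.png

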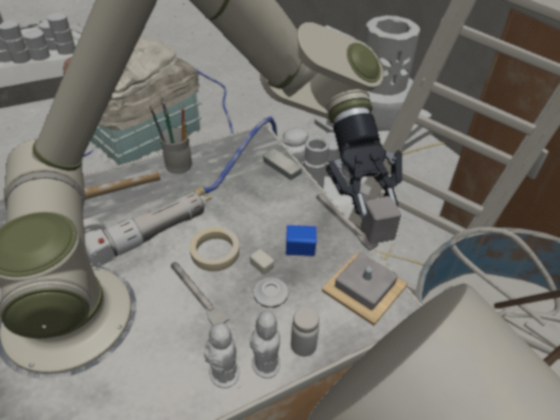

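Wrist view: dowel tip at (282,60), its foot near (281,33), and the block is centred at x=281. I'll refine the dowel position from here.

```bash
python3 - <<'E'
from path import *
d=ld('w7');a=d['img'][0:100,220:345,::-1];cv2.imwrite('pics/c8.png',cv2.resize(a,None,fx=6,fy=6,interpolation=cv2.INTER_CUBIC))
a=cv2.imread('pics/s7.png')[170:310,310:420];cv2.imwrite('pics/c9.png',cv2.resize(a,None,fx=4,fy=4,interpolation=cv2.INTER_CUBIC))
E
```

```text
(no output)
```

View pics/c8.png

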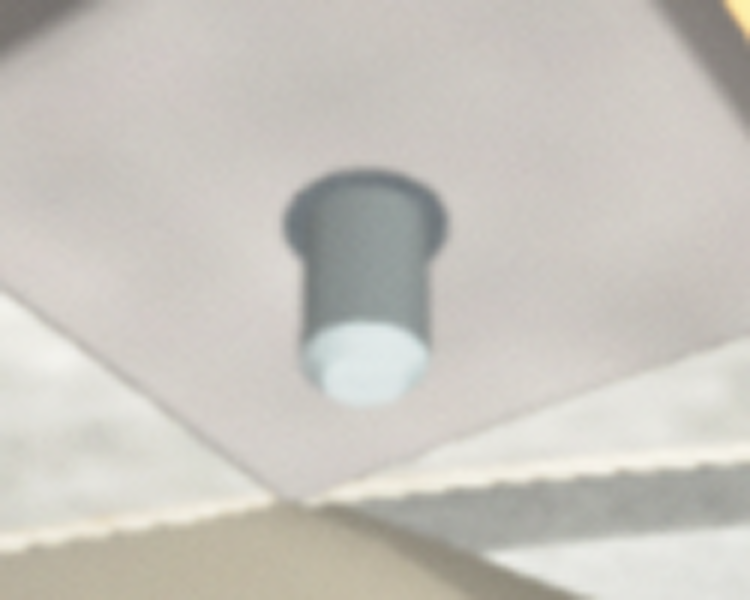

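View pics/c9.png

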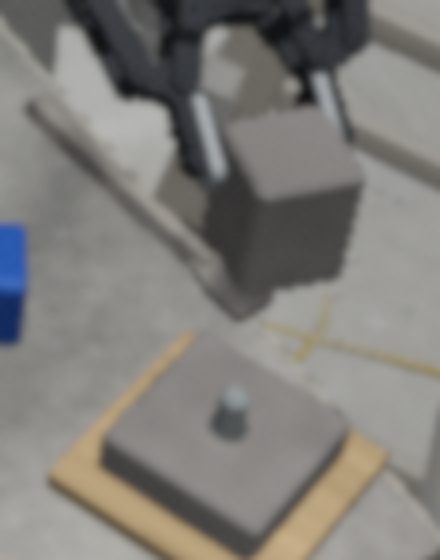

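```bash
python3 - <<'E'
from path import *
d=ld('w7');o=env.observe()
tip=plane(d,np.array([[280.9,62.5]]),.064,True);foot=plane(d,np.array([[281.2,37.]]),.04,True);print(tip,foot)
w2=ld('w2');dt=np.array([[215,405],[253,362]])/6+[80,215]
print(tri(d,np.array([[280.9,62.5],[281.2,37.]]),w2,dt,True,True))
# block corners in w7 with plane of block face; predicted vs seen
m=MID
for e in(-31,31):
  for y in(-24,24):
    # block axes in tool: h, face normal n (toward camera)
    n=np.array([-.5,-.866,0]);X=MID+HT*e/1000+n*.024+np.array([0,0,y/1000])
    print(e,y,proj(d,o['position']+o['tool_rot']@X,True))
a=cv2.imread('pics/w7.png')[170:345,210:355];cv2.imwrite('pics/c10.png',cv2.resize(a,None,fx=4,fy=4,interpolation=cv2.INTER_CUBIC))
E
```

```text
[[ 0.5156 -0.2154  0.064 ]] [[ 0.5156 -0.2158  0.04  ]]
[[ 0.5151 -0.2151  0.0632]
 [ 0.5151 -0.2157  0.0391]]
-31 -24 [[222.5616 334.3158]]
-31 24 [[332.3538 334.8173]]
31 -24 [[225.8371 197.2144]]
31 24 [[330.112  197.5334]]
```

View pics/c10.png

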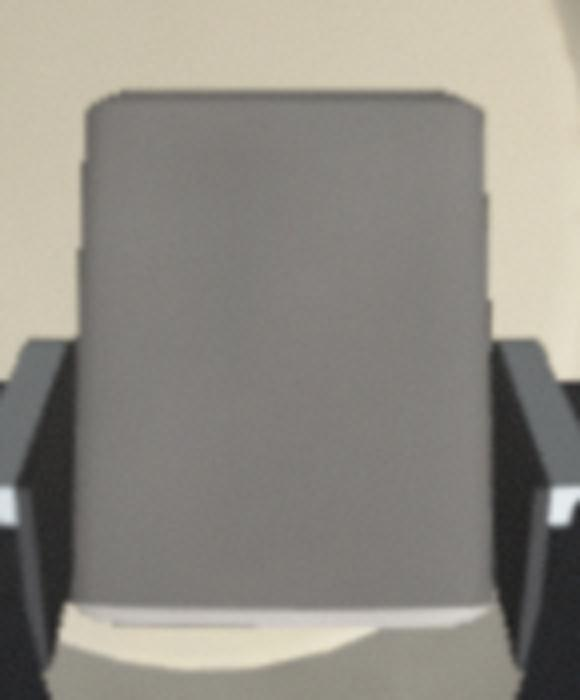

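The arm was still settling during that picture, so I'll take another now that it's still.

```bash
python3 - <<'E'
from path import *
d=save('wrist','w8.png');o=env.observe();print(o['position'],o['qvel'])
for nm in('w8','w5'):
  d=ld(nm)
  R=P(d)[:,:3];C=-R.T@P(d)[:,3]
  if nm=='w8': pos,T=o['position'],o['tool_rot']
  else: pos,T=np.array([.4841,.0515,.0313]),np.array([[.8616,-.4958,.109],[-.0948,.0539,.994],[-.4987,-.8668,-.0005]])
  print(nm,'cam in tool',T.T@(C-pos),(R@T))
  n=np.array([-.5,-.866,0])
  for e in(-31,31):
    for y in(-24,24):
      X=MID+HT*e/1000+n*.024+np.array([0,0,y/1000]); print(e,y,proj(d,pos+T@X,True))
a=cv2.imread('pics/w8.png')
cv2.imwrite('pics/c10.png',cv2.resize(a[170:345,210:355],None,fx=3,fy=3,interpolation=cv2.INTER_CUBIC))
b=cv2.imread('pics/w5.png')
cv2.imwrite('pics/c10.png',np.hstack([cv2.resize(x[170:345,215:350],None,fx=2.9,fy=3.4,interpolation=cv2.INTER_CUBIC) for x in(a,b)]))
cv2.imwrite('pics/c11.png',cv2.resize(a[0:100,220:345],None,fx=6,fy=6,interpolation=cv2.INTER_CUBIC))
E
```

```text
[ 0.5164 -0.2087  0.1967] [ 0.013  -0.3487 -0.2291 -0.8003  0.5005  1.1328]
w8 cam in tool [-0.0738 -0.1412  0.0007] [[-0.0011 -0.0009  1.    ]
 [ 0.9584 -0.2853  0.0008]
 [ 0.2853  0.9584  0.0012]]
-31 -24 [[223.0217 332.0264]]
-31 24 [[333.3045 332.228 ]]
31 -24 [[226.0696 194.4403]]
31 24 [[330.5939 194.5044]]
w5 cam in tool [-0.0717 -0.1418 -0.0009] [[-0.0005  0.0004  1.    ]
 [ 0.9579 -0.2871  0.0005]
 [ 0.2871  0.9579 -0.0003]]
-31 -24 [[226.8541 327.0359]]
-31 24 [[337.553  326.9411]]
31 -24 [[229.9259 189.0854]]
31 24 [[334.4299 189.1647]]
```

View pics/c10.png

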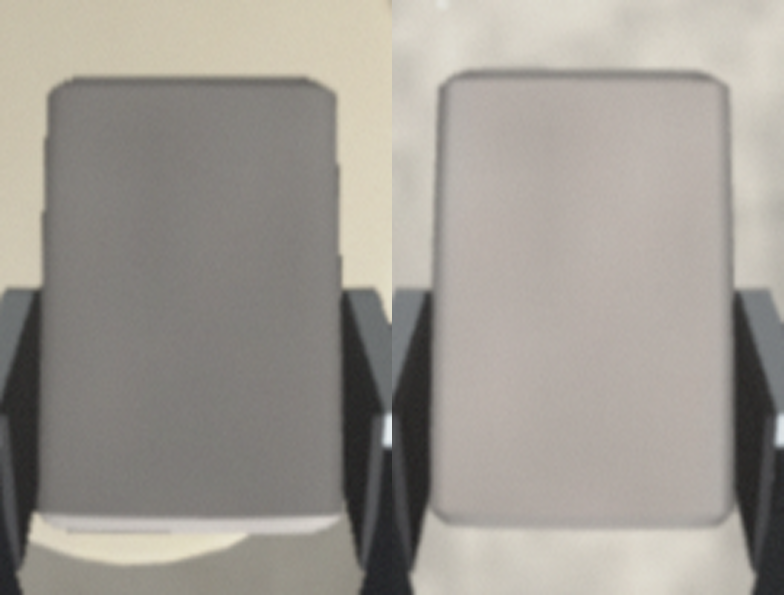

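View pics/c11.png

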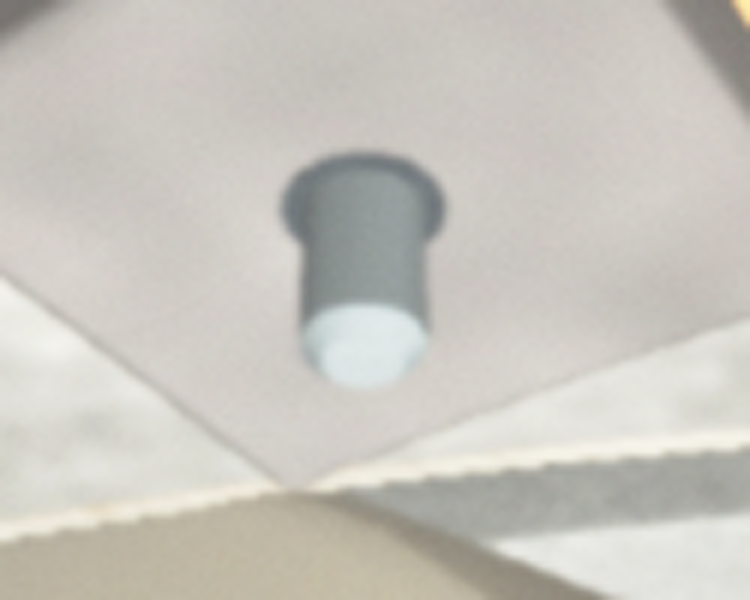

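```bash
cat > relm.py <<'E'
from path import *
def nomcam(d,pos,T,c=np.array([-.0724,-.1414,0])):
    Rct=np.array([[0,0,1],[.958,-.287,0],[.287,.958,0]]);U,_,V=np.linalg.svd(Rct);Rct=U@V
    R=Rct@T.T; t=-R@(pos+T@c)
    return dict(d,rvec=cv2.Rodrigues(R)[0].ravel(),tvec=t)
def block(d,pos,T,rows,cols0,cols1):
    n=np.array([-.5,-.866,0]);zt=np.array([0,0,1.])
    def f(t):
        pj=lambda e,nn,y:proj(d,pos+T@(t+HT*e+n*nn+zt*y),True)[0]
        return [pj(.0303,.0235,0)[1]-rows[0],pj(-.0303,.0235,0)[1]-rows[1],pj(.029,.0225,-.024)[0]-cols0[0],pj(.029,.0225,.024)[0]-cols0[1],pj(-.029,.0225,-.024)[0]-cols1[0],pj(-.029,.0225,.024)[0]-cols1[1]]
    r=least_squares(f,MID);return r.x,r.fun
E
python3 - <<'E'
from relm import *
o=env.observe();d=ld('w8');pos,T=o['position'],o['tool_rot']
tip=np.array([[220+364/6,360/6]]);ft=np.array([[220+364/6,207/6]])
for dd,nm in((d,'given'),(nomcam(d,pos,T),'nom')):
    m,r=block(dd,pos,T,(193,323.5),(231.5,330.8),(228.8,333.2))
    D=plane(dd,tip,.064,True)[0];F=plane(dd,ft,.04,True)[0]
    M=pos+T@m
    print(nm,'mid in tool',m,r.round(1),'mid',M,'dowel',D,F,'move',((D+F)/2-M)*1000)
d=ld('w5');pos5,T5=np.array([.4841,.0515,.0313]),np.array([[.8616,-.4958,.109],[-.0948,.0539,.994],[-.4987,-.8668,-.0005]])
for dd in(d,nomcam(d,pos5,T5)): 
    m,r=block(dd,pos5,T5,(191,324.3),(231,332),(228.5,333.8));print(m,(pos5+T5@m),r.round(1))
E
```

```text
given mid in tool [0.0003 0.0146 0.0013] [ 0.3 -0.3 -0.2  0.1 -0.2  0.3] mid [ 0.5143 -0.2215  0.1897] dowel [ 0.5155 -0.2159  0.064 ] [ 0.5154 -0.2161  0.04  ] move [   1.1041    5.4441 -137.6558]
nom mid in tool [0.002  0.0143 0.0004] [ 0.3 -0.3 -0.3  0.1 -0.1  0.3] mid [ 0.5133 -0.2218  0.1913] dowel [ 0.5139 -0.2183  0.064 ] [ 0.5139 -0.2183  0.04  ] move [   0.6151    3.4416 -139.2774]
[ 0.0013  0.0118 -0.0004] [0.4794 0.0516 0.0204] [ 0.7 -0.6 -0.3 -0.1 -0.5  0.8]
[0.0007 0.0121 0.0005] [0.4787 0.0526 0.0205] [ 0.7 -0.6 -0.3 -0.1 -0.5  0.9]
```

Call:
carry_out --targets '[[[1,0,0,-15,0,0,0],[1,0,1,-35,0,0,0],[1,0,1,-55,0,0,0],[1,0,1,-72,0,0,0],[1,0,1,-82,0,0,0],[1,0,1,-85,0,0,0],[1,0,1,-85,0,0,0],[1,0,1,-85,0,0,0],[1,0,1,-85,0,0,0],[1,0,1,-85,0,0,0]]]'

```text
time_s: 9.65
position: [0.5172, -0.2076, 0.1129]
tool_rot: [[-0.131, -0.225, 0.965], [-0.478, -0.839, -0.26], [0.869, -0.496, 0.003]]
ft_force: [-0.0, -0.1, -2.8]
grip_width: 0.0467
```

```bash
python3 - <<'E'
from relm import *
d=save('wrist','w9.png');o=env.observe();print(o['q'],o['position'],o['tool_rot']@HT,o['ft_force'],'mid',o['position']+o['tool_rot']@np.array([.0005,.009,.0005]))
s=save('scene','s9.png');t=save('top','t9.png')
cv2.imwrite('pics/c12.png',cv2.resize(s['img'][200:310,310:430,::-1],None,fx=5,fy=5,interpolation=cv2.INTER_CUBIC))
cv2.imwrite('pics/w9b.png',cv2.resize(d['img'][0:230,180:380,::-1],None,fx=2.6*1.2,fy=2.6,interpolation=cv2.INTER_CUBIC))
E
```

```text
[-10.9596  40.6718  87.3492 -63.6988  75.1208  35.7622] [ 0.5171 -0.2075  0.1128] [ 0.001  -0.0056 -1.    ] [ 0.1659 -0.1209 -2.4852] mid [ 0.5155 -0.2154  0.1087]
```

View pics/w9.png

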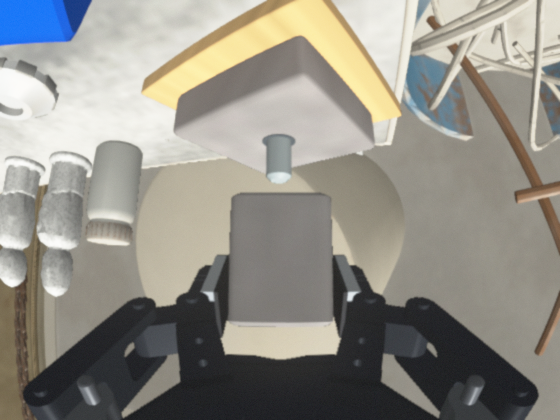

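View pics/c12.png

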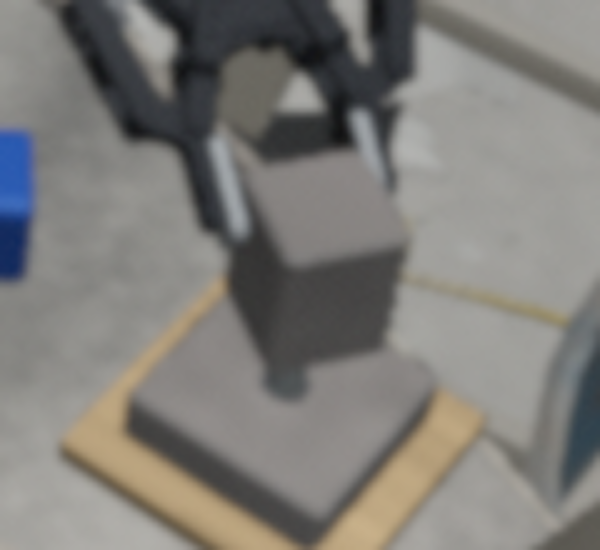

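View pics/t9.png

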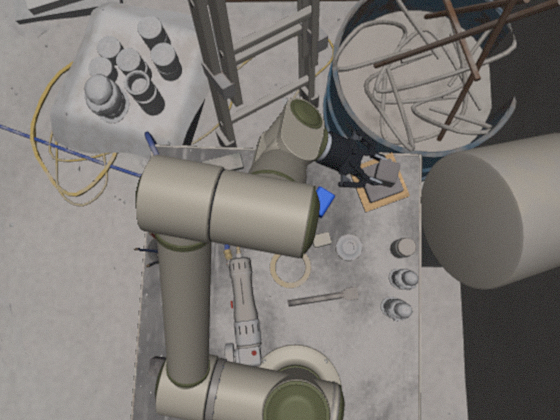

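```bash
python3 - <<'E'
from h import *
a=cv2.imread('pics/w9.png');cv2.imwrite('pics/c13.png',cv2.resize(a[120:210,225:335],None,fx=6.5,fy=6.5,interpolation=cv2.INTER_CUBIC))
t=cv2.imread('pics/t9.png');cv2.imwrite('pics/c14.png',cv2.resize(t[140:220,340:420],None,fx=7,fy=7,interpolation=cv2.INTER_CUBIC))
E
```

```text
(no output)
```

View pics/c13.png

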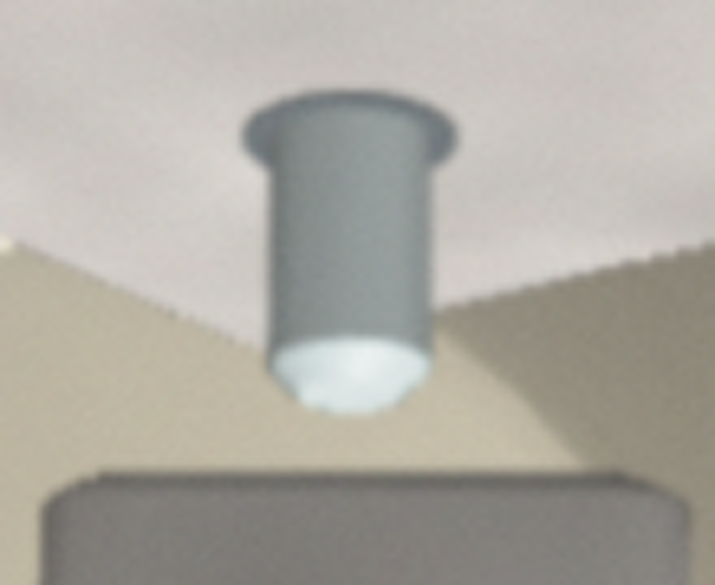

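View pics/c14.png

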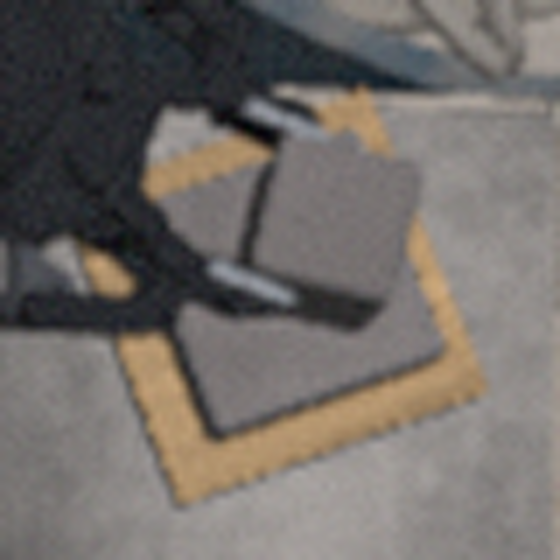

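```bash
python3 - <<'E'
from relm import *
o=env.observe();d=ld('w9');pos,T=o['position'],o['tool_rot'];print(pos)
for dd in(d,nomcam(d,pos,T)):
    print('dowel',plane(dd,np.array([[279.2,180.]]),.064,True),plane(dd,np.array([[278.8,140.8]]),.04,True))
    for Y in(.008,.010):
        X=np.array([.0005,Y,.0005])+HT*.0303+np.array([-.5,-.866,0])*.0235;print(Y,proj(dd,pos+T@X,True),'seen 281,193.2')
    m,r=block(dd,pos,T,(193.2,323.5),(231.7,330.8),(228.8,333.2));print(m,r.round(1))
t=ld('t9');s=ld('s9');zz=.1397
tt=np.array([[285,138],[420,165],[385,303],[253,262]])/7+[340,140];ss=np.array([[252,163],[370,150],[408,243],[298,268]])/5+[310,200]
print('top',plane(t,tt,zz).mean(0),'scene',plane(s,ss,zz).mean(0))
# tool coordinate
for n,X in(('top',plane(t,tt,zz).mean(0)),('scene',plane(s,ss,zz).mean(0))): print(n,T.T@(X-[0,0,.031]-pos))
t1=ld('top1');s1=ld('scene1')
print(plane(t1,np.array([[572,165]])/4.333+[250,140],.064),plane(s1,np.array([[386,382]])/3+[240,140],.064))
E
```

```text
[ 0.517  -0.2075  0.1124]
dowel [[ 0.5162 -0.213   0.064 ]] [[ 0.5156 -0.2148  0.04  ]]
0.008 [[278.9546 195.0003]] seen 281,193.2
0.01 [[278.9652 193.9673]] seen 281,193.2
[0.0014 0.0145 0.0015] [ 0.3 -0.3 -0.5 -0.1  0.1  0.4]
dowel [[ 0.5145 -0.215   0.064 ]] [[ 0.514  -0.2162  0.04  ]]
0.008 [[281.342  193.4321]] seen 281,193.2
0.01 [[281.3279 192.414 ]] seen 281,193.2
[0.0021 0.0145 0.0004] [ 0.3 -0.3 -0.4  0.1 -0.   0.3]
top [ 0.5136 -0.212   0.1397] scene [ 0.5159 -0.2165  0.1397]
top [-0.0006  0.0064 -0.0021]
scene [0.0012 0.0096 0.0013]
[[ 0.5124 -0.2123  0.064 ]] [[ 0.5153 -0.2135  0.064 ]]
```

Call:
carry_out --targets '[[[1,-1,0.5,0,0,0,0],[1,-1,0.5,-5,0,0,0],[1,-1,0.5,-10,0,0,0],[1,-1,0.5,-14,0,0,0],[1,-1,0.5,-17,0,0,0],[1,-1,0.5,-20,0,0,0],[1,-1,0.5,-20,0,0,0],[1,-1,0.5,-20,0,0,0]]]'

```text
time_s: 10.47
position: [0.5159, -0.207, 0.0918]
tool_rot: [[-0.13, -0.226, 0.965], [-0.478, -0.839, -0.261], [0.869, -0.495, 0.001]]
ft_force: [0.2, 0.1, -2.3]
grip_width: 0.0471
```

```bash
python3 - <<'E'
from relm import *
d=save('wrist','w10.png');o=env.observe();print(o['position'],o['tool_rot']@HT,o['ft_force'],o['wrist_torque'],'mid',o['position']+o['tool_rot']@np.array([.0005,.0085,.0005]))
cv2.imwrite('pics/w10b.png',cv2.resize(d['img'][100:340,180:380,::-1],None,fx=2.5,fy=2.5,interpolation=cv2.INTER_CUBIC))
E
```

```text
[ 0.516 -0.207  0.092] [-0.0003 -0.0056 -1.    ] [-0.3235  0.4811 -2.5924] [ 0.8452 -0.2163  0.0634] mid [ 0.5145 -0.2145  0.0882]
```

View pics/w10b.png

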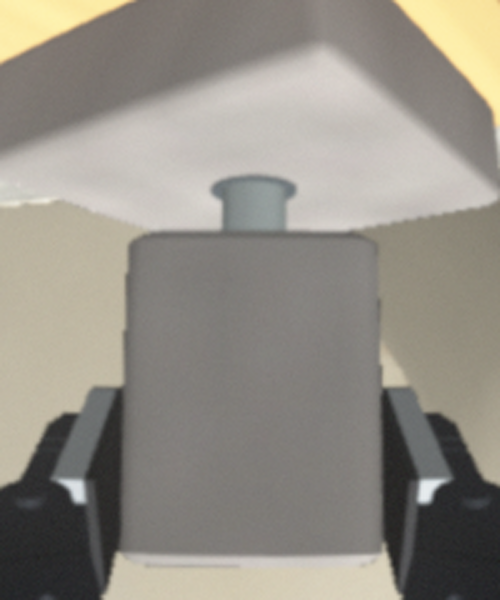

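The mouth is 7 mm below the dowel tip with no added force, so the dowel is in the hole. I'll lower it further.

Call:
carry_out --targets '[[[1,0,0,-4,0,0,0],[1,0,0,-8,0,0,0],[1,0,0,-11,0,0,0],[1,0,0,-13,0,0,0],[1,0,0,-15,0,0,0],[1,0,0,-16,0,0,0],[1,0,0,-16,0,0,0],[1,0,0,-16,0,0,0]]]'

```text
time_s: 11.18
position: [0.5159, -0.207, 0.0761]
tool_rot: [[-0.13, -0.226, 0.965], [-0.478, -0.839, -0.261], [0.869, -0.495, 0.001]]
ft_force: [-0.8, -0.3, -0.8]
grip_width: 0.0463
```

```bash
python3 - <<'E'
from relm import *
d=save('wrist','w11.png');o=env.observe();print(o['position'],o['tool_rot']@HT,o['ft_force'],o['wrist_torque'],'mid',o['position']+o['tool_rot']@np.array([.0005,.0085,.0005]))
cv2.imwrite('pics/w11b.png',cv2.resize(d['img'][100:340,180:380,::-1],None,fx=2.5,fy=2.5,interpolation=cv2.INTER_CUBIC))
E
```

```text
[ 0.5159 -0.2071  0.0761] [-0.0002 -0.0056 -1.    ] [-0.013   0.093  -1.3439] [ 0.6651 -0.0491 -0.1048] mid [ 0.5144 -0.2145  0.0724]
```

View pics/w11b.png

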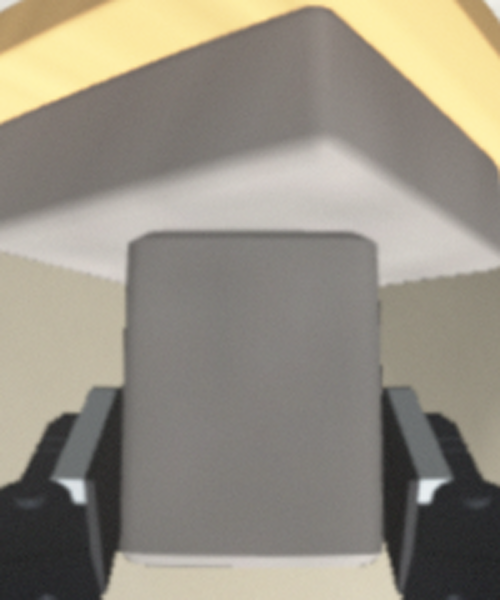

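Call:
carry_out --targets '[[[1,0,0,-1,0,0,0],[1,0,0,-2,0,0,0],[1,0,0,-2,0,0,0],[1,0,0,-2,0,0,0]]]'

```text
time_s: 11.57
position: [0.5159, -0.2072, 0.076]
tool_rot: [[-0.131, -0.226, 0.965], [-0.475, -0.84, -0.261], [0.87, -0.493, 0.002]]
ft_force: [-2.2, 3.9, 11.8]
grip_width: 0.0469
```

Contact: the block stopped descending at the expected height, with a 14 N push. I'll hold briefly, then lift off.

Call:
carry_out --targets '[[[1,0,0,-2,0,0,0],[1,0,0,-2,0,0,0],[1,0,0,-2,0,0,0]]]'

```text
time_s: 11.82
position: [0.5159, -0.2072, 0.0759]
tool_rot: [[-0.131, -0.226, 0.965], [-0.472, -0.842, -0.261], [0.872, -0.49, 0.003]]
ft_force: [-4.3, 7.8, 23.8]
grip_width: 0.0469
```

```bash
python3 - <<'E'
from path import *
o=env.observe();print(o['position'],o['ft_force'])
q0=o['q'];p,T=o['position'],o['tool_rot']
q1,e=ik(p+[0,0,.22],T,q0);print(q1.round(1),e)
best=[]
for az in(60,80,100,120):
    for pos in([.45,0,.45],[.45,.05,.4],[.45,.1,.45],[.5,.0,.45],[.4,.1,.45],[.45,-.05,.4]):
        Tf=fin(az);q,e=ik(np.array(pos)-Tf@MID,Tf,np.array([-30,28,95,100,136,-20.]))
        if e>1e-3: continue
        R,out=rows(q1,[q]);
        M=np.array([x[0]+x[1]@MID for x in out]); W=np.array([row(q1+(q-q1)*k/20)[:,:5]@L[:5] for k in range(21)])
        best.append((len(R),az,pos,q.round(1),M.min(0).round(2),M.max(0).round(2),W.min(0).round(2)))
best.sort(key=lambda b:b[0])
for b in best[:10]:print(b)
E
```

```text
[ 0.5159 -0.2072  0.0759] [-4.3226  7.7514 23.7692]
[-10.9  27.3  76.7 -60.6  86.7  14.5] 4.653983330725182e-15
(31, 120, [0.45, 0, 0.45], array([-30.7,  36.2,  79.8, 105.6, 153.9,   1.6]), array([ 0.42, -0.2 ,  0.18]), array([0.5 , 0.1 , 0.45]), array([ 0.56, -0.2 ,  0.32]))
(31, 120, [0.45, 0.05, 0.4], array([-26.4,  39. ,  84.8,  91.8, 151.3, -16.3]), array([ 0.4 , -0.2 ,  0.17]), array([0.5 , 0.11, 0.4 ]), array([ 0.56, -0.15,  0.27]))
(31, 120, [0.45, 0.1, 0.45], array([-21.8,  34.2,  84.2, 102.3, 146.7,  -6.9]), array([ 0.41, -0.2 ,  0.17]), array([0.5 , 0.16, 0.45]), array([ 0.56, -0.1 ,  0.32]))
(31, 120, [0.4, 0.1, 0.45], array([-23.8,  30.4,  92.4,  94.8, 149.1, -14.5]), array([ 0.38, -0.2 ,  0.18]), array([0.5 , 0.15, 0.45]), array([ 0.51, -0.1 ,  0.32]))
(31, 120, [0.45, -0.05, 0.4], array([-34.8,  41.4,  78.9,  95.7, 158.2,  -7.1]), array([ 0.41, -0.21,  0.17]), array([0.5 , 0.05, 0.4 ]), array([ 0.56, -0.25,  0.27]))
(32, 100, [0.45, 0, 0.45], array([-37.4,  31.5,  89.9,  99.2, 143.5, -13.3]), array([ 0.4 , -0.21,  0.17]), array([0.5 , 0.08, 0.45]), array([ 0.49, -0.23,  0.32]))
(32, 100, [0.45, 0.05, 0.4], array([-32.8,  34.6,  95.5,  90.3, 140.6, -28. ]), array([ 0.38, -0.21,  0.16]), array([0.5 , 0.11, 0.4 ]), array([ 0.49, -0.18,  0.27]))
(32, 100, [0.45, 0.1, 0.45], array([-27.9,  29. ,  95.3,  99.4, 136.1, -19.7]), array([ 0.39, -0.2 ,  0.17]), array([0.5 , 0.15, 0.45]), array([ 0.49, -0.13,  0.32]))
(32, 100, [0.5, 0.0, 0.45], array([-34.3,  35.1,  82.2, 105.1, 140.1,  -7.7]), array([ 0.43, -0.21,  0.17]), array([0.5 , 0.09, 0.45]), array([ 0.54, -0.23,  0.32]))
(32, 100, [0.4, 0.1, 0.45], array([-30.9,  25.4, 102.8,  93.7, 139. , -25.1]), array([ 0.36, -0.2 ,  0.17]), array([0.5 , 0.14, 0.45]), array([ 0.44, -0.13,  0.32]))
```

Call:
carry_out --targets '[[[1,0,0,2,0,0,0],[1,0,0,8,0,0,0],[1,0,0,18,0,0,0],[1,0,0,30,0,0,0],[1,0,0,50,0,0,0],[1,0,0,80,0,0,0],[1,0,0,112,0,0,0],[1,0,0,145,0,0,0],[1,0,0,180,0,0,0],[1,0,0,215,0,0,0],[1,0,0,245,0,0,0],[1,0,0,265,0,0,0],[1,0,0,275,0,0,0],[1,0,0,275,0,0,0],[1,0,0,275,0,0,0]]]'

```text
time_s: 13.07
position: [0.5156, -0.2069, 0.3462]
tool_rot: [[-0.129, -0.226, 0.965], [-0.479, -0.838, -0.261], [0.868, -0.496, 0.0]]
ft_force: [-0.1, 0.8, -3.9]
grip_width: 0.0467
```

```bash
python3 - <<'E'
from path import *
d=save('wrist','w12.png');save('scene','s12.png');o=env.observe();print(o['position'],o['ft_force'],o['q'],o['tool_rot']@HT)
q0=o['q']
for az,pos in((100,[.45,.1,.45]),(110,[.45,.08,.45])):
    Tf=fin(az);q,e=ik(np.array(pos)-Tf@MID,Tf,np.array([-30,28,95,100,136,-20.]));print(az,q.round(1),e)
    R,out=rows(q0,[q],base=(o['position'],o['tool_rot']),step=6.6)
    M=np.array([x[0]+x[1]@MID for x in out]);print(len(R),M[::3].round(2).tolist())
    W=np.array([row(q0+(q-q0)*k/20)[:,:5]@L[:5] for k in range(0,21,4)]);print(W.round(2).tolist())
    if az==100: show(R[:17])
E
```

```text
[ 0.5156 -0.207   0.3452] [-0.9172  0.1951 -3.0306] [-10.9387  24.9145  72.0057 -60.0178  90.2406   7.9599] [-0.0036 -0.0043 -1.    ]
100 [-27.9  29.   95.3  99.4 136.1 -19.7] 3.361330455921966e-11
29 [[0.5, -0.2, 0.32], [0.46, -0.16, 0.25], [0.43, -0.09, 0.21], [0.41, -0.03, 0.19], [0.4, 0.04, 0.2], [0.4, 0.1, 0.23], [0.41, 0.13, 0.27], [0.43, 0.15, 0.33], [0.44, 0.14, 0.38], [0.45, 0.11, 0.43]]
[[0.57, 0.01, 0.47], [0.57, -0.02, 0.44], [0.55, -0.05, 0.41], [0.53, -0.08, 0.37], [0.51, -0.11, 0.34], [0.49, -0.13, 0.32]]
17
[1, -12.4, 10.6, -25.3, 5.8, 1.5, -2.1], [1, -24.5, 23.5, -48.7, 11.6, 3, -4.1], [1, -36.3, 38.5, -69.9, 17.5, 4.5, -6.1], [1, -47.6, 55.5, -88.9, 23.4, 6, -8], [1, -58.2, 74.1, -105.4, 29.4, 7.5, -9.8], [1, -68, 94, -119.2, 35.4, 8.9, -11.4], [1, -76.9, 115, -130.4, 41.5, 10.3, -13], [1, -84.8, 136.7, -138.9, 47.7, 11.6, -14.5], [1, -91.6, 158.8, -144.6, 53.9, 12.8, -15.9], [1, -97.3, 180.9, -147.5, 60.1, 13.9, -17.1], [1, -101.8, 202.8, -147.7, 66.4, 14.9, -18.2], [1, -105.1, 224, -145.4, 72.8, 15.8, -19.2], [1, -107.2, 244.4, -140.5, 79.2, 16.5, -20], [1, -108.2, 263.6, -133.3, 85.7, 17, -20.6], [1, -108.1, 281.3, -123.9, 92.2, 17.4, -21], [1, -107, 297.2, -112.6, 98.7, 17.6, -21.3], [1, -105, 311.3, -99.5, 105.2, 17.6, -21.4]
110 [-26.9  32.   88.8 100.1 143.  -12.6] 9.977280000851312e-11
29 [[0.5, -0.2, 0.32], [0.47, -0.15, 0.25], [0.44, -0.09, 0.21], [0.42, -0.02, 0.2], [0.41, 0.04, 0.21], [0.42, 0.09, 0.24], [0.42, 0.13, 0.28], [0.44, 0.14, 0.34], [0.45, 0.12, 0.39], [0.45, 0.09, 0.44]]
[[0.57, 0.01, 0.47], [0.57, -0.02, 0.44], [0.57, -0.05, 0.41], [0.56, -0.08, 0.38], [0.54, -0.11, 0.35], [0.53, -0.14, 0.32]]
```

View pics/w12.png

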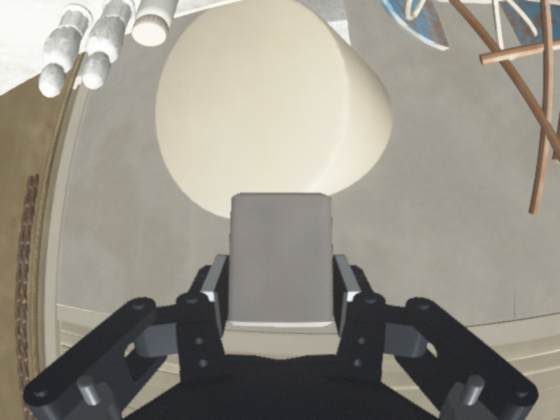

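View pics/s12.png

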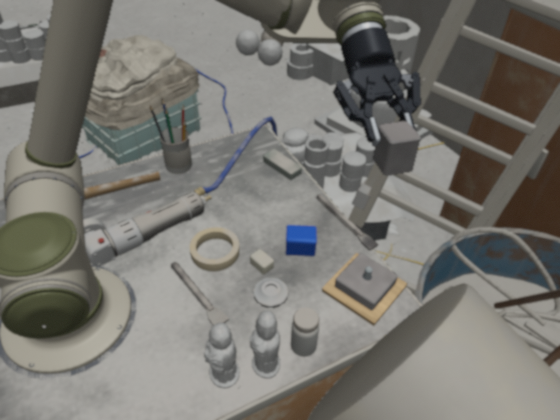

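The block is off the dowel and hasn't shifted in the jaws (edges still at rows 193 and 324). Now I'll turn it over along the planned joint path.

Call:
carry_out --targets '[[[1,-12,11,-25,5.8,1.5,-2.1],[1,-24,24,-49,11.6,3,-4.1],[1,-36,38,-70,17.5,4.5,-6.1],[1,-48,55,-89,23.4,6,-8],[1,-58,74,-105,29.4,7.5,-9.8],[1,-68,94,-119,35.4,8.9,-11.4],[1,-77,115,-130,41.5,10.3,-13],[1,-85,137,-139,47.7,11.6,-14.5],[1,-92,159,-145,53.9,12.8,-15.9],[1,-97,181,-147,60.1,13.9,-17.1],[1,-102,203,-148,66.4,14.9,-18.2],[1,-105,224,-145,72.8,15.8,-19.2],[1,-107,244,-140,79.2,16.5,-20],[1,-108,264,-133,85.7,17,-20.6],[1,-108,281,-124,92.2,17.4,-21],[1,-107,297,-113,98.7,17.6,-21.3],[1,-105,311,-99,105.2,17.6,-21.4],[1,-105,311,-99,105.2,17.6,-21.4]]]'

```text
time_s: 14.67
position: [0.4106, 0.1042, 0.2475]
tool_rot: [[-0.395, -0.488, 0.778], [-0.694, 0.714, 0.095], [-0.601, -0.503, -0.621]]
ft_force: [0.1, -1.4, -3.4]
grip_width: 0.047
```

```bash
python3 - <<'E'
from path import *
o=env.observe();print(o['position'],o['ft_force'],o['q'].round(1),o['tool_rot']@HT,o['grip_width'])
q0=o['q']
Tf=fin(100);q,e=ik(np.array([.45,.1,.45])-Tf@MID,Tf,np.array([-30,28,95,100,136,-20.]))
R,out=rows(q0,[q],base=(o['position'],o['tool_rot']),step=6.6);show(R)
M=np.array([x[0]+x[1]@MID for x in out]);print(M[::3].round(2).tolist())
E
```

```text
[0.4106 0.1042 0.2475] [ 0.0615 -1.4197 -3.4319] [-20.9  27.2  85.6  33.7 117.4  -7.9] [0.0984 0.9579 0.2695] 0.046952184633341304
12
[1, 2.8, 11.8, 14.5, 6.3, -0.6, -1.4], [1, 6.3, 21.4, 30.1, 12.6, -1.5, -2.9], [1, 10.2, 28.6, 46.8, 18.8, -2.6, -4.5], [1, 14.5, 33.3, 64.2, 25, -3.9, -6], [1, 18.9, 35.6, 82, 31.1, -5.4, -7.7], [1, 23.3, 35.5, 99.9, 37.2, -7.2, -9.4], [1, 27.6, 33, 117.9, 43.1, -9.2, -11.1], [1, 31.5, 28.2, 135.5, 49, -11.5, -13], [1, 34.9, 21.2, 152.5, 54.7, -14, -14.8], [1, 37.6, 12.2, 168.8, 60.4, -16.8, -16.7], [1, 39.6, 1.4, 184.2, 65.9, -19.8, -18.7], [1, 40.6, -11, 198.5, 71.2, -23.1, -20.7]
[[0.41, 0.12, 0.26], [0.42, 0.14, 0.31], [0.44, 0.14, 0.37], [0.45, 0.12, 0.42]]
```

Call:
carry_out --targets '[[[1,3,12,14,6.3,-0.6,-1.4],[1,6,21,30,12.6,-1.5,-2.9],[1,10,29,47,18.8,-2.6,-4.5],[1,14,33,64,25,-3.9,-6],[1,19,36,82,31.1,-5.4,-7.7],[1,23,36,100,37.2,-7.2,-9.4],[1,28,33,118,43.1,-9.2,-11.1],[1,31,28,135,49,-11.5,-13],[1,35,21,152,54.7,-14,-14.8],[1,38,12,169,60.4,-16.8,-16.7],[1,40,1,184,65.9,-19.8,-18.7],[1,41,-11,198,71.2,-23.1,-20.7],[1,41,-11,198,71.2,-23.1,-20.7],[1,41,-11,198,71.2,-23.1,-20.7],[1,41,-11,198,71.2,-23.1,-20.7],[1,41,-11,198,71.2,-23.1,-20.7],[1,41,-11,198,71.2,-23.1,-20.7]]]'

```text
time_s: 16.08
position: [0.4519, 0.0934, 0.4457]
tool_rot: [[-0.087, -0.15, 0.985], [0.487, 0.856, 0.173], [-0.869, 0.495, -0.001]]
ft_force: [-0.2, -0.1, -2.4]
grip_width: 0.0469
```

```bash
python3 - <<'E'
from path import *
w=save('wrist','w13.png');s=save('scene','s13.png');t=save('top','t13.png')
o=env.observe();print(o['position'],o['ft_force'],o['q'].round(1),o['qvel'],o['tool_rot']@HT,o['grip_width'],'mid',o['position']+o['tool_rot']@MID)
m=o['position']+o['tool_rot']@MID
for n,d in(('s',s),('t',t)):
    u,v=proj(d,m)[0].astype(int);print(n,u,v);x0,y0=max(0,u-60),max(0,v-60)
    cv2.imwrite('pics/c15%s.png'%n,cv2.resize(d['img'][y0:v+60,x0:u+60,::-1],None,fx=5,fy=5,interpolation=cv2.INTER_CUBIC))
E
```

```text
[0.4519 0.0932 0.4459] [-0.2165  0.1488 -2.3422] [-27.9  28.9  95.1  99.3 136.  -19.7] [-0.0365 -0.0335  0.0013  0.2243  0.0146 -0.1442] [-0.0002  0.0052  1.    ] 0.046685888191022006 mid [0.4507 0.1    0.4499]
s 256 5
t 236 169
```

View pics/c15s.png

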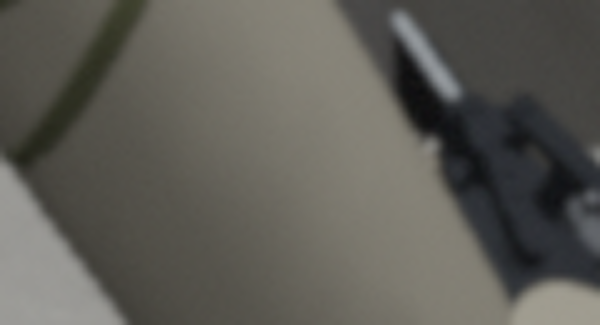

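View pics/t13.png

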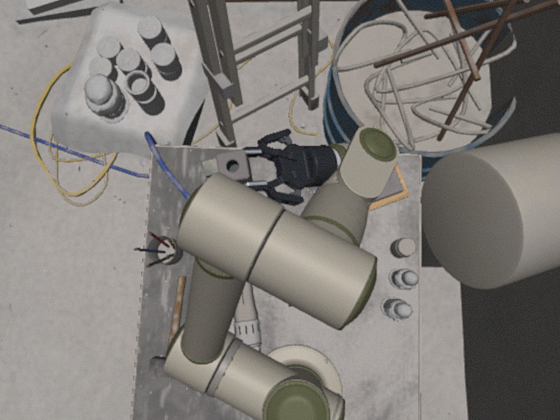

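View pics/s13.png

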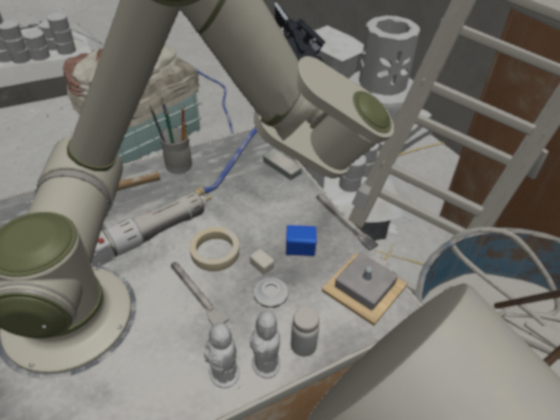

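The top view shows the block in the jaws with the hole facing up at (233,163), and the bystanders in the scene view are where they started. I'll hand the job in.

```bash
python3 - <<'E'
from h import *
print(env.close_job()); 
E
```

```text
the job is handed in; nothing more can be done
None
```

The pier block was set hole-down over the dowel on the base stone, then lifted off, turned over and handed in held with the hole straight up.

- **Finding the end:** A close wrist view showed the hole in the end facing the robot, so that end went down on the dowel first.
- **On the dowel:** The dowel entered the hole with no added force. The block then stopped descending against a push of 14 N, which rose to 24 N. At that point I put the mouth about 1 mm above the stone top, the hole about 1 mm from the dowel axis, and the tilt under 1°. It stayed pressed for more than 0.3 s.
- **Final pose:** The hole axis is within about 0.3° of vertical and the block's middle is about 0.45 m above the desk. The finger opening is 47 mm at the 60 N grip, and the arm is still, with the block clear of everything. The top view shows the hole facing up.
- **Bystanders:** All those I could see in the final pictures looked unmoved. I judged this by eye and did not measure it. The clock was at about 16 s of the 72 s allowed.

**What disagreed:**
- My first swing towards the dowel ran joint 5 into its 10° lower limit. I fitted a kinematic model and approached from another direction.
- The camera estimates of the dowel and block positions differed from each other by 2–3 mm, so I used their positions relative to each other and the contact force instead.
- In the final scene picture the arm hid the block, so the hole-up check rests on the top view and the arm's pose.

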